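# Clear the fittings inspection bench

### The arm

A 6-joint arm with a two-finger parallel gripper is mounted at the origin on the work surface. World frame = base frame: x ahead of the robot, y to its left, z up, the work surface at z = 0. Lengths are in mm, angles in rad, forces in N, time in s.
With the tool pointing down it reaches from about 275 to 1000 mm from the base axis. Payload 8.4 kg.
Tool frame: the origin (TCP) lies on the front face of the gripper's body, between the roots of the fingers; the fingertips stand 73 mm ahead of it and the grasp point (between the pads) lies 54 mm ahead of it; z points along the fingers, y is the line along which they close (so a half turn about z gives the same grasp; the last joint's range is limited). The gripper opens to 85 mm and grips with 20 to 120 N. Pads are 22 mm wide; open, the fingers measure 114 mm over their backs; the gripper's body (76 mm by 85 mm) begins 54 mm behind the grasp point. The pads swing forward as they close: fully open they stand 13 mm farther back than shut.
Start: joints at [-1.242, 0.353, 1.633, -0, 1.155, -0.002], TCP at [202.999, -591.118, 303.881] pointing down, gripper open.
Joint ranges: [-2.63, 2.63], [-0.92, 2.1], [0.06, 2.66], [-1.3, 4.44], [0, 2.69], [-3.02, 3.02]. Speed limits (rad/s): [2.22, 2.22, 2.79, 3.14, 3.14, 3.14].

### API

Orientations are given as [roll, pitch, yaw] about the fixed x, y, z axes, in that order (R = Rz(yaw) Ry(pitch) Rx(roll)).
In Python, from cell import readout, viewer, order gives the robot as it stands.
- The arm moves only by the shell command python3 -m creep 'ROWS' [FORCE]. ROWS is text: rows parted by semicolons, each of 7 numbers parted by spaces: the shift along the world's x, y, z normalised to -1 to 1, where 1 is 0.15 m, then the turn, a rotation vector about the world's x, y, z normalised to -1 to 1, where 1 is 1.5 rad, then the closure, from 0 (fully open) to 1 (shut). A call has 1 to 5 rows; each row is the pose to reach, as a shift and turn from the pose commanded when the call began; what a row does not reach only later rows make up. A row lasts 1/10 s, in which the tool goes at most 50 mm and 8.59 degrees, less where a joint would pass 70% of its speed; a pose out of reach is approached as far as the arm can. A call with a number of a shift or a turn outside -1 to 1 is refused whole. A call with a gripper value outside its range is refused whole. The fingers move at their own pace and stop on an object; FORCE is the grip in N (left out, the last holds). Time passes only in rows, so rows that repeat a pose let the fingers close. It gives the time, the measured TCP pose, the force, the opening and the grip force at its end, in the units of the state.
- readout.get_obs(): the state, without advancing time (a new reading comes with each control period).
- viewer.capture(name): name is "side" or "top"; returns the picture (420x560x3 uint8, blue, green, red); there is no depth.
- viewer.calibration(name): a dict with "intrinsics" (3x3 intrinsics, pixels), "world_from_camera" (4x4, takes a point from camera to world coordinates). Camera axes: x right, y down, z forward; pixel columns grow to the right and rows downward; lengths in mm; the calibration is good to about 2 mm. A picture is of the moment at which its call begins. calibration takes no time and is no camera call.
- order.finish_job(): hands the job in; it is judged then, once.
The state is a dict: "t": time; "joint_positions": joint angles; "qd": joint speeds; "effort": joint torques, N m; "eef_pos": TCP position; "ee_rot": TCP orientation; "wrist_force": force on the tool from outside, world axes, zero at the start; "torque": the same for the moment, N m; "gripper_width": opening from 0.0 (shut) to 1.0 (fully open); "grip_force": force on a finger pad.
Only numpy, scipy, OpenCV 4.12 (cv2) and the standard library are available. Lean on these libraries where they do the work, as an engineer would, in place of code of your own. Each camera call takes 0.05 s, during which the arm holds its last target. There are 200 camera calls.

### The job

Clear the inspection bench: every loose union nut on the plate goes into a pocket of its own that is still free, slid across the plate until it drops in and lies flat, never lifted off the plate, while the nut that is already in its pocket stays there. Tip the tilt-out bin forward, put every loose flanged sleeve from the bench into it, and push the bin back until it clicks fully home with the sleeves inside. Leave the bottle, cup and brush where they are.

Things in the scene. Friction and masses are not known exactly. Their poses are not given: they have to be found in the camera images.
- plate: Grey inspection plate, 250 x 460 x 22 mm, flat on the bench and fixed; origin at the centre of its underside, x across the depth away from the robot, y along its length to the left. Its top is 22 mm above the bench; an aluminium rim strip 6 mm wide and 6 mm high runs all round on top of the edge. Four round pockets 72 mm across and 9 mm deep lie in one row along its far side (at x = +62 mm, 105 mm apart).
- bin (a joint): Tilt-out bin, 0 = closed (home against its stop), grows to 0.75 rad = tipped fully forward (top towards the front of the rack). It pivots at its bottom front edge and goes over centre: let go beyond about 0.55 rad it drops fully open, below about 0.3 rad it drops home and clicks; it needs only 1 to 2 N at the tab and is not latched.
- rack: Fixed white housing of the tilt-out bin, 160 deep x 190 wide x 150 mm high, origin at the centre of its underside; its front faces its own -x; its closed flat roof is at 150 mm.
- bin_tab (a point): Centre of the upright pull tab (8 mm thick, 70 mm wide, 38 mm high) on top of the bin's front panel; when closed its top is at 180 mm, 30 mm above the roof, free behind. A fingertip behind it pulls the bin open, one in front of and under it lifts and pushes it shut along its arc (a level push on the tipped tab jams by friction). This point and its axes turn with the bin.
- bin_pivot (a point): Pivot line of the bin (along the rack's y), 16 mm above the bench, 15 mm behind the rack's front face; the tab's centre is 145 mm above it and 11 mm in front of it when closed. With the bin fully tipped its front panel's top lies 91 mm in front of the pivot and 103 mm above the bench, the tab's tip 123 mm in front and 131 mm up; the open mouth is the 88 mm between panel and roof: a part let go there 48 mm in front of the pivot falls in.
- bin_in (a point): Centre of the bin's inner floor, 50 mm behind and 4 mm above the pivot when closed; its axes turn with the bin. Inside, the bin is 162 mm wide and 113 mm deep; front panel 8 mm thick with its top 126 mm above the pivot, side walls 60 to 110 mm, back wall 60 mm high.
- pocket0 (a point): Centre of the floor of pocket 0 (counted from the right end of the plate), 13 mm above the bench, 9 mm below the plate's top; 72 mm across.
- pocket1 (a point): Centre of the floor of pocket 1 (counted from the right end of the plate), 13 mm above the bench, 9 mm below the plate's top; 72 mm across.
- pocket2 (a point): Centre of the floor of pocket 2 (counted from the right end of the plate), 13 mm above the bench, 9 mm below the plate's top; 72 mm across.
- pocket3 (a point): Centre of the floor of pocket 3 (counted from the right end of the plate), 13 mm above the bench, 9 mm below the plate's top; 72 mm across.
- nut0_center (a point): Centre (half-way up) of a lime-green plastic union nut lying loose on the plate: a closed round disc with ribs, 64 mm across, 24 mm high, flat underneath, 70 g. z axis up. Two or three are present (None if absent). It slides when pushed; loose its centre is 34 mm above the bench, dropped into a pocket 25 mm, with about 4 mm of play all round.
- nut1_center (a point): Centre (half-way up) of a lime-green plastic union nut lying loose on the plate: a closed round disc with ribs, 64 mm across, 24 mm high, flat underneath, 70 g. z axis up. Two or three are present (None if absent). It slides when pushed; loose its centre is 34 mm above the bench, dropped into a pocket 25 mm, with about 4 mm of play all round.
- nut2_center (a point): Centre (half-way up) of a lime-green plastic union nut lying loose on the plate: a closed round disc with ribs, 64 mm across, 24 mm high, flat underneath, 70 g. z axis up. Two or three are present (None if absent). It slides when pushed; loose its centre is 34 mm above the bench, dropped into a pocket 25 mm, with about 4 mm of play all round.
- done0_center (a point): Centre of an identical union nut that already sits in pocket 0 at the start; one of the four is present (None if absent). It stays in its pocket.
- done1_center (a point): Centre of an identical union nut that already sits in pocket 1 at the start; one of the four is present (None if absent). It stays in its pocket.
- done2_center (a point): Centre of an identical union nut that already sits in pocket 2 at the start; one of the four is present (None if absent). It stays in its pocket.
- done3_center (a point): Centre of an identical union nut that already sits in pocket 3 at the start; one of the four is present (None if absent). It stays in its pocket.
- sleeve0_center (a point): Centre (half-way up, 15 mm above the bench as it lies) of a lime-green plastic sleeve: a tube 20 mm thick and 90 mm long along its x axis with square flanges 30 x 30 x 6 mm at both ends, so that it does not roll; 35 g; gripped across the tube between the flanges. Three or four lie loose on the bench (None if absent).
- sleeve1_center (a point): Centre (half-way up, 15 mm above the bench as it lies) of a lime-green plastic sleeve: a tube 20 mm thick and 90 mm long along its x axis with square flanges 30 x 30 x 6 mm at both ends, so that it does not roll; 35 g; gripped across the tube between the flanges. Three or four lie loose on the bench (None if absent).
- sleeve2_center (a point): Centre (half-way up, 15 mm above the bench as it lies) of a lime-green plastic sleeve: a tube 20 mm thick and 90 mm long along its x axis with square flanges 30 x 30 x 6 mm at both ends, so that it does not roll; 35 g; gripped across the tube between the flanges. Three or four lie loose on the bench (None if absent).
- sleeve3_center (a point): Centre (half-way up, 15 mm above the bench as it lies) of a lime-green plastic sleeve: a tube 20 mm thick and 90 mm long along its x axis with square flanges 30 x 30 x 6 mm at both ends, so that it does not roll; 35 g; gripped across the tube between the flanges. Three or four lie loose on the bench (None if absent).
- spray_bottle: Bystander, loose: white bottle, 60 mm across, 160 mm high, on the bench behind the plate. Origin at its underside (brush: on its axis line). To be left where it is.
- swab_cup: Bystander, loose: white open cup, 70 mm across, 80 mm high, on the bench to the right of the plate. Origin at its underside (brush: on its axis line). To be left where it is.
- brush: Bystander, loose: hand brush lying on the bench at the near right. Origin at its underside (brush: on its axis line). To be left where it is.

How it is judged:
By the outcome, as a careful person would: the job done as asked, in the order asked, and still so for the second after the job is handed in, with the robot touching nothing.
Of nut0, nut1, nut2 only 2 to 3 are there at a start; the rules pass over those that are not, and their reading is None.
Of done0, done1, done2, done3 only 1 to 1 are there at a start; the rules pass over those that are not, and their reading is None.
Of sleeve0, sleeve1, sleeve2, sleeve3 only 3 to 4 are there at a start; the rules pass over those that are not, and their reading is None.
At some moment in a run one of nut0, nut1, nut2, sleeve0, sleeve1, sleeve2, sleeve3 may be knocked a few centimetres aside while the robot is not near it.
Once in a run the grip may slacken for a moment while it holds something.
It also fails if it takes over 210 s, if anything falls off the work surface, if the arm or the gripper's body presses on something with over 40 N, if the wrist force passes 120 N, or if a joint passes its speed limit or range.

## Working session

There is one attempt and no reset: what is moved stays moved. The work goes in short steps, Python scripts to look and compute and a shell command to move; the robot and the scene stay as the last step left them, time stands still between calls to the robot, and variables do not carry over. Pictures are saved under pics/ and viewed, at most 14 in all, crops included, and the job is handed in when it is done.

```bash
ls; mkdir -p pics
python3 - <<'E'
from cell import readout, viewer, order
import cv2
o=readout.get_obs();print(o)
for n in("top","side"):
    cv2.imwrite(f"pics/{n}0.png",viewer.capture(n));c=viewer.calibration(n);print(c)
E
```

```text
pics
{'t': 0.0, 'joint_positions': array([-1.24242373e+00,  3.53632658e-01,  1.63415329e+00, -1.69043608e-05,
        1.15521128e+00, -2.42614999e-03]), 'qd': array([ 6.93999226e-04, -6.48974196e-04, -4.42239853e-04,  9.50419796e-04,
        4.05125408e-05, -4.46478833e-04]), 'effort': array([-5.02674138e-04, -6.05252624e+01, -3.42070234e+01,  1.36194194e-04,
        9.25764354e-03,  6.90730673e-06]), 'eef_pos': array([ 202.85439556, -590.75339903,  303.16309524]), 'ee_rot': array([-3.14018805e+00,  1.20481221e-05,  3.30805587e-01]), 'wrist_force': array([-1.06720843, -0.10330878, -0.64557073]), 'torque': array([ 0.01127773,  0.01069059, -0.03217238]), 'grip_force': 0.0, 'gripper_width': 0.9980242822108693}
{'intrinsics': array([[516.41131712,   0.        , 275.76546508],
       [  0.        , 516.41131712, 210.89080378],
       [  0.        ,   0.        ,   1.        ]]), 'world_from_camera': array([[-1.53163531e-02, -9.93012450e-01,  1.17011463e-01,
         4.18905756e+02],
       [-9.99830956e-01,  1.40198098e-02, -1.18955716e-02,
        -7.33654752e+01],
       [ 1.01719722e-02, -1.17173880e-01, -9.93059320e-01,
         1.33186748e+03],
       [ 0.00000000e+00,  0.00000000e+00,  0.00000000e+00,
         1.00000000e+00]])}
{'intrinsics': array([[538.26082468,   0.        , 277.62582176],
       [  0.        , 538.26082468, 216.51952278],
       [  0.        ,   0.        ,   1.        ]]), 'world_from_camera': array([[ 7.53414986e-01,  4.76842936e-01, -4.52754539e-01,
         1.18697206e+03],
       [ 6.57457401e-01, -5.57553202e-01,  5.06837443e-01,
        -7.66302057e+02],
       [-1.07528888e-02, -6.79525748e-01, -7.33572855e-01,
         1.13079110e+03],
       [ 0.00000000e+00,  0.00000000e+00,  0.00000000e+00,
         1.00000000e+00]])}
```

View pics/top0.png

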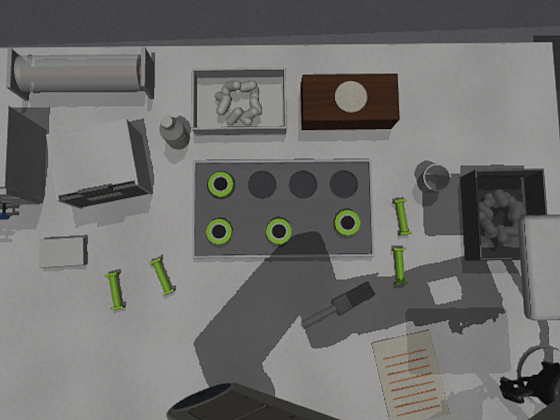

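View pics/side0.png

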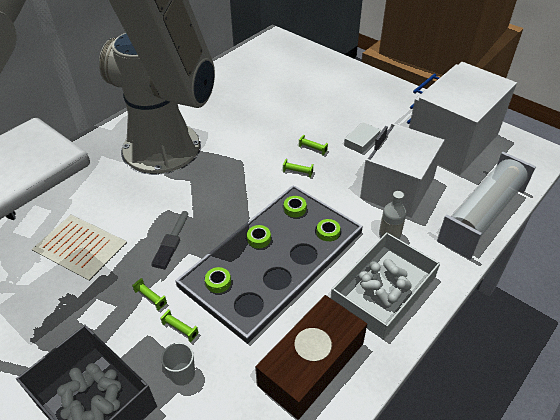

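Top view: a nut already sits in pocket 3 (220,184). The three loose nuts are at (219,231), (279,231) and (347,222), with sleeves at (401,217), (399,265), (115,290) and (162,276). The rack is at (103,160) with its bin front towards the robot. Next I measure positions.

```bash
cat > h.py <<'E'
from cell import readout, viewer, order
import cv2, numpy as np
def ray(n,p):
    c=viewer.calibration(n);K=c["intrinsics"];T=c["world_from_camera"]
    d=T[:3,:3]@np.linalg.solve(K,[p[0],p[1],1]);return T[:3,3],d
def onz(n,p,z):
    o,d=ray(n,p);return (o+d*(z-o[2])/d[2])[:3]
def tri(a,b):
    (o1,d1),(o2,d2)=ray("top",a),ray("side",b)
    s=np.linalg.lstsq(np.c_[d1,-d2],o2-o1,rcond=None)[0];p,q=o1+s[0]*d1,o2+s[1]*d2
    return (p+q)/2,np.linalg.norm(p-q)
def proj(n,P):
    c=viewer.calibration(n);T=np.linalg.inv(c["world_from_camera"]);q=c["intrinsics"]@(T[:3,:3]@np.array(P,float)+T[:3,3]);return q[:2]/q[2]
def greens(im,amin=60):
    h=cv2.cvtColor(im,cv2.COLOR_BGR2HSV);m=cv2.inRange(h,(30,90,60),(50,255,255))
    cs,_=cv2.findContours(m,cv2.RETR_EXTERNAL,cv2.CHAIN_APPROX_NONE);return [c for c in cs if cv2.contourArea(c)>amin],m
def cen(c):
    m=cv2.moments(c);return np.array([m["m10"],m["m01"]])/m["m00"]
def scene(n="top",im=None):
    """top view: nuts (round) and sleeves (long): position at z, axis yaw"""
    im=viewer.capture(n) if im is None else im
    for c in greens(im)[0]:
        (x,y),(w,h),a=cv2.minAreaRect(c);p=cen(c)
        if max(w,h)/min(w,h)<1.5: print("nut   ",p.round(1),"z46",onz(n,p,46).round(1)[:2],"z41",onz(n,p,41).round(1)[:2],"size",round(w),round(h))
        else:
            b=cv2.boxPoints(((x,y),(w,h),a));e=(b[1]-b[0]) if np.linalg.norm(b[1]-b[0])>np.linalg.norm(b[2]-b[1]) else b[2]-b[1]
            u=onz(n,(x+e[0]/2,y+e[1]/2),15)-onz(n,(x-e[0]/2,y-e[1]/2),15)
            print("sleeve",p.round(1),"pos",onz(n,(x,y),18).round(1)[:2],"yaw",round(float(np.arctan(u[1]/u[0])),3),"L",round(float(np.linalg.norm(u))))
    return im
E
python3 - <<'E'
from h import *
im=cv2.imread("pics/top0.png");scene("top",im)
s=cv2.imread("pics/side0.png")
print("side green");[print(cen(c).round(1),cv2.contourArea(c)) for c in greens(s)[0]]
# dark hub of each nut, both views
g=cv2.cvtColor(im,cv2.COLOR_BGR2GRAY)
for n,I in(("top",im),("side",s)):
    m=greens(I)[1];cs,h=cv2.findContours(m,cv2.RETR_CCOMP,cv2.CHAIN_APPROX_NONE)
    print(n,"hubs",[cen(c).round(1).tolist() for c,k in zip(cs,h[0]) if k[3]>=0 and cv2.contourArea(c)>40])
# plate
m=cv2.inRange(im,(70,70,70),(112,112,112));roi=im[150:270,180:385];print(im[205,250],im[184,262],im[200,100],im[190,105],im[160,160],im[157,280])
cv2.imwrite("pics/c1.png",np.hstack([cv2.resize(im[110:215,45:185],None,fx=4,fy=4,interpolation=2)]))
cv2.imwrite("pics/c2.png",cv2.resize(s[110:220,340:460],None,fx=5,fy=5,interpolation=2))
E
```

```text
sleeve [114.6 290.4] pos [378.1 320.1] yaw 0.201 L 92
sleeve [161.6 275.9] pos [412.  202.2] yaw 0.421 L 92
sleeve [399.2 265.3] pos [ 429.8 -403.3] yaw 0.017 L 90
nut    [278.5 230.9] z46 [519.9 -94.8] z41 [520.3 -94.9] size 26 25
nut    [218.7 231.3] z46 [521.3  54.2] z41 [521.7  54.7] size 25 26
nut    [346.9 222.4] z46 [ 538.8 -266.5] z41 [ 539.3 -267.3] size 25 26
sleeve [401.7 216.7] pos [ 554.8 -415.2] yaw 0.111 L 92
nut    [220.3 184. ] z46 [640.7  49.9] z41 [641.5  50.4] size 25 25
side green
[178.3 324.6] 301.0
[149.1 293.5] 311.0
[217.7 279.4] 503.5
[258.5 236. ] 422.5
[327.9 229.6] 405.0
[294.6 205.9] 373.5
[297.1 167.3] 155.0
[311.6 143.8] 143.5
top hubs [[278.3, 230.8], [218.4, 231.0], [347.2, 222.1], [220.0, 183.4]]
side hubs [[217.2, 276.8], [258.4, 233.3], [328.1, 227.0], [294.8, 203.0]]
[84 82 83] [57 53 55] [38 39 39] [41 38 40] [149 151 151] [148 150 152]
```

View pics/c1.png

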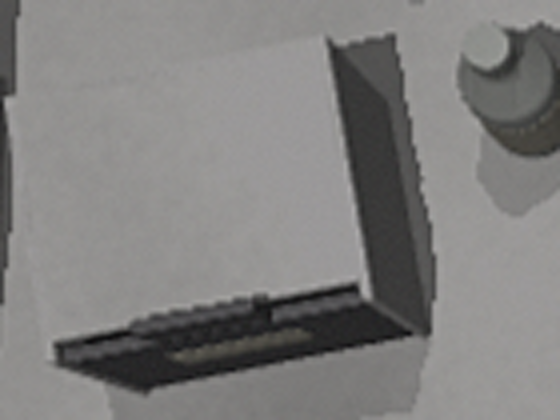

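View pics/c2.png

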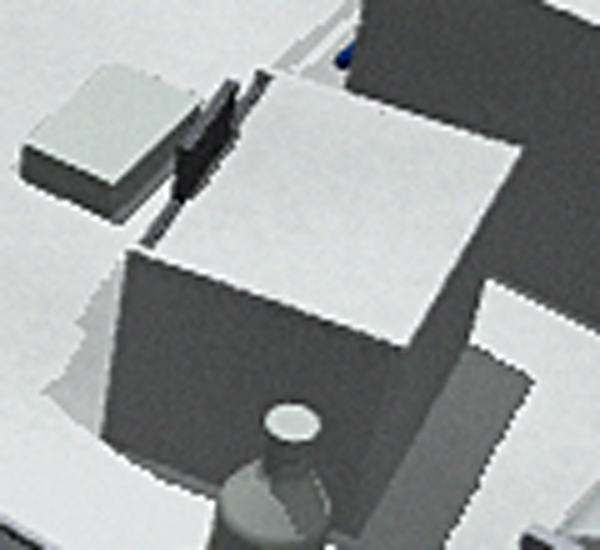

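Crops: the roof's front edge runs in the top view from about (59,195) to (136,182), its back-right corner is near (127,120), and the tab's top centre is near (95,187). In the side view the front-right roof corner is at about (365,160).

Run:
```python
from h import *
im=cv2.imread("pics/top0.png");s=cv2.imread("pics/side0.png")
for a,b in zip([[278.3,230.8],[218.4,231.0],[347.2,222.1],[220.0,183.4]],[[258.4,233.3],[294.8,203.0],[217.2,276.8],[328.1,227.0]]):
    p,e=tri(a,b);print("hub",p.round(1),round(e,1))
g=cv2.cvtColor(im,cv2.COLOR_BGR2GRAY)
m=cv2.inRange(g,0,68);m[:160]=0;m[205:]=0;m[:,:240]=0;m[:,365:]=0
for c in cv2.findContours(m,0,1)[0]:
    if cv2.contourArea(c)>200:
        (x,y),r,_=cv2.fitEllipse(c);print("pocket",x,y,r,onz("top",(x,y),22).round(1))
m=cv2.inRange(g,70,100);m[:150]=0;m[275:]=0;m[:,:185]=0;m[:,385:]=0
m=cv2.morphologyEx(cv2.inRange(g[150:265,185:380],0,130),cv2.MORPH_CLOSE,np.ones((5,5)))
for k,p in dict(FR=(136.2,181.5),FL=(59,195),BR=(127,119.5)).items(): print(k,onz("top",p,150).round(1))
print("FRtri",tri((136.2,181.5),(365.4,159.6)))
for p in((78.5,191),(112,185),(95,187)): print("tab",onz("top",p,180).round(1))
for p in((383.5,141),(375.5,141)):pass
# side tab top: ends crop(178,150),(235,82)
print("tab side",onz("side",(375.6,140),180).round(1),onz("side",(387,126.4),180).round(1))
```

```text
hub [519.4 -95.3  46. ] 2.6
hub [521.1  54.1  46.6] 2.3
hub [ 538.7 -268.2   46.3] 2.7
hub [642.6  50.5  37.2] 3.0
pocket 343.30499267578125 183.58197021484375 (26.99764060974121, 27.800601959228516) [ 641.6 -264.    22. ]
pocket 302.53216552734375 183.89285278320312 (27.167213439941406, 27.48028564453125) [ 642.2 -159.    22. ]
pocket 261.6140441894531 184.2565155029297 (27.306747436523438, 27.526126861572266) [642.7 -53.8  22. ]
FR [631.2 234.3 150. ]
FL [602.1 411.1 150. ]
BR [779.  258.3 150. ]
FRtri (array([627.86779919, 230.76987386, 151.80830557]), np.float64(8.221843428831221))
tab [605.9 355.5 180. ]
tab [618.5 280.7 180. ]
tab [614.5 318.8 180. ]
tab side [616.4 284.  180. ] [606.9 355.4 180. ]
```

```bash
python3 -m creep '0.25 0.25 0 0 0 -0.1 0.1;0.5 0.5 0 0 0 -0.15 0.1;0.75 0.75 -0.1 0 0 -0.22 0.1;1 1 -0.2 0 0 -0.22 0.1;1 1 -0.2 0 0 -0.22 0.1' 20
python3 -m creep '0.25 0.25 0 0 0 0 0.1;0.5 0.5 -0.1 0 0 0 0.1;0.75 0.75 -0.2 0 0 0 0.1;1 1 -0.4 0 0 0 0.1;1 1 -0.4 0 0 0 0.1'
python3 -m creep '0.24 0.16 0 0 0 0 0.1;0.24 0.16 -0.1 0 0 0 0.1;0.24 0.16 -0.1 0 0 0 0.1'
```

```text
t: 0.6
eef_pos: [354.7, -437.7, 272.4]
ee_rot: [-3.139, 0.001, 0.003]
wrist_force: [-0.0, -0.4, -0.8]
gripper_width: 0.9
grip_force: 0.0
t: 1.1
eef_pos: [504.4, -288.7, 212.2]
ee_rot: [-3.14, 0.001, 0.003]
wrist_force: [-0.7, -1.3, 0.2]
gripper_width: 0.899
grip_force: 0.0
t: 1.4
eef_pos: [538.4, -266.4, 196.9]
ee_rot: [-3.14, 0.003, 0.003]
wrist_force: [-1.1, -0.1, -0.6]
gripper_width: 0.897
grip_force: 0.0
```

```bash
python3 -m creep '0 0 -0.3 0 0 0 0.1;0 0 -0.6 0 0 0 0.1;0 0 -0.66 0 0 0 0.1;0 0 -0.66 0 0 0 0.1;0 0 -0.66 0 0 0 0.1' 20
python3 -m creep '0 0 0 0 0 0 0.4;0 0 0 0 0 0 0.4;0 0 0 0 0 0 0.4;0 0 0 0 0 0 0.4;0 0 0 0 0 0 0.4'
python3 - <<'E'
from h import *
im=viewer.capture("side");cv2.imwrite("pics/s1.png",cv2.resize(im[200:330,140:300],None,fx=4,fy=4))
E
```

```text
t: 1.9
eef_pos: [539.5, -268.1, 101.6]
ee_rot: [3.141, -0.002, 0.0]
wrist_force: [-0.2, -0.5, -0.6]
gripper_width: 0.904
grip_force: 0.0
t: 2.4
eef_pos: [540.1, -268.0, 102.3]
ee_rot: [3.14, -0.003, 0.001]
wrist_force: [-1.0, -2.2, 6.6]
gripper_width: 0.737
grip_force: 21.0
```

View pics/s1.png

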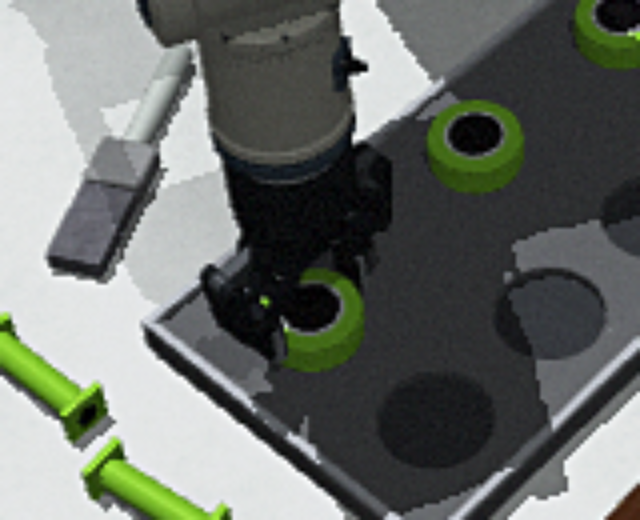

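The nut is gripped low on the plate between the pads (crop about 320,320). I slide it into pocket 0.

```bash
python3 -m creep '0.1 0.01 0 0 0 0 0.4;0.2 0.02 0 0 0 0 0.4;0.32 0.027 0 0 0 0 0.4;0.44 0.027 0 0 0 0 0.4;0.54 0.027 0 0 0 0 0.4'
python3 -m creep '0.06 0 0 0 0 0 0.4;0.12 0 0 0 0 0 0.4;0.147 0 0 0 0 0 0.4;0.147 0 0 0 0 0 0.4;0.147 0 0 0 0 0 0.4'
python3 -m creep '0 0 0 0 0 0 0.1;0 0 0 0 0 0 0.1;0 0 0 0 0 0 0.1;0 0 0 0 0 0 0.1'
python3 -m creep '0 0 0.2 0 0 0 0.1;0 0 0.4 0 0 0 0.1;-0.33 0.2 0.66 0 0 0 0.1;-0.66 0.5 0.66 0 0 0 0.1;-0.82 0.8 0.66 0 0 0 0.1'
python3 - <<'E'
from h import *
im=viewer.capture("side")
print([cen(c).round(1).tolist() for c in greens(im)[0]]);print(proj("side",(641.6,-264,37)),proj("side",(641.6,-264,46)))
m=greens(im)[1];cs,h=cv2.findContours(m,cv2.RETR_CCOMP,cv2.CHAIN_APPROX_NONE)
print([(cen(c).round(1).tolist()) for c,k in zip(cs,h[0]) if k[3]>=0 and cv2.contourArea(c)>40])
E
```

```text
t: 2.95
eef_pos: [621.6, -263.4, 102.2]
ee_rot: [3.14, -0.002, 0.001]
wrist_force: [-2.3, -0.1, 3.9]
gripper_width: 0.734
grip_force: 21.2
t: 3.45
eef_pos: [641.6, -263.0, 99.5]
ee_rot: [-3.141, 0.001, 0.001]
wrist_force: [-0.6, 0.2, -0.9]
gripper_width: 0.738
grip_force: 22.2
t: 3.85
eef_pos: [642.0, -263.1, 99.9]
ee_rot: [3.142, -0.0, 0.001]
wrist_force: [0.4, -0.7, 0.3]
gripper_width: 0.898
grip_force: 0.0
t: 4.35
eef_pos: [537.5, -169.6, 198.4]
ee_rot: [3.141, -0.002, -0.001]
wrist_force: [-0.1, 1.4, -0.3]
gripper_width: 0.901
grip_force: 0.0
[[178.2, 324.7], [248.5, 302.2], [149.8, 294.3], [258.5, 236.1], [327.9, 229.6], [294.7, 206.0], [296.9, 167.5], [311.8, 144.2]]
[249.18791337 300.37960164] [249.0030323  298.26887401]
[[248.5, 299.6], [258.4, 233.3], [328.2, 227.0], [294.7, 203.0]]
```

```bash
python3 -m creep '0 0.16 0 0 0 0 0.1;0 0.32 0 0 0 0 0.1;0 0.32 0 0 0 0 0.1;0 0.32 0 0 0 0 0.1'
python3 -c "
from h import *
scene()"
```

```text
t: 4.8
eef_pos: [539.0, -121.4, 197.3]
ee_rot: [3.141, -0.0, 0.002]
wrist_force: [-0.1, 0.1, -0.6]
gripper_width: 0.899
grip_force: 0.0
sleeve [114.6 290.5] pos [378.1 320.1] yaw 0.201 L 92
sleeve [161.6 275.8] pos [412.  202.2] yaw 0.421 L 92
sleeve [399.3 265.5] pos [ 429.8 -403.3] yaw 0.017 L 90
sleeve [276.6 235.5] pos [512.3 -90.8] yaw 1.157 L 64
nut    [218.7 231. ] z46 [522.   54.4] z41 [522.4  54.9] size 25 25
sleeve [401.7 216.6] pos [ 554.8 -415.2] yaw 0.111 L 92
nut    [220.3 184. ] z46 [640.7  50. ] z41 [641.6  50.4] size 25 25
nut    [346.5 182.4] z46 [ 640.4 -268.6] z41 [ 641.2 -269.3] size 26 20
```

```bash
python3 -m creep '-0.13 0.175 0 0 0 0 0.1;-0.13 0.175 0 0 0 0 0.1;-0.13 0.175 -0.3 0 0 0 0.1;-0.13 0.175 -0.6 0 0 0 0.1;-0.13 0.175 -0.64 0 0 0 0.1' 20
python3 -m creep '0 0 0 0 0 0 0.1;0 0 0 0 0 0 0.4;0 0 0 0 0 0 0.4;0 0 0 0 0 0 0.4;0 0 0 0 0 0 0.4'
```

```text
t: 5.35
eef_pos: [516.8, -95.8, 97.1]
ee_rot: [-3.14, 0.007, 0.0]
wrist_force: [-0.5, -1.5, -0.3]
gripper_width: 0.899
grip_force: 0.0
t: 5.85
eef_pos: [520.5, -95.7, 102.8]
ee_rot: [3.141, -0.003, 0.001]
wrist_force: [-1.2, -1.2, 8.5]
gripper_width: 0.739
grip_force: 22.9
```

```bash
python3 -m creep '0.1 -0.08 0 0 0 0 0.4;0.22 -0.17 0 0 0 0 0.4;0.34 -0.26 0 0 0 0 0.4;0.46 -0.34 0 0 0 0 0.4;0.56 -0.422 0 0 0 0 0.4'
python3 -m creep '0.1 0 0 0 0 0 0.4;0.18 0 0 0 0 0 0.4;0.257 0 0 0 0 0 0.4;0.257 0 0 0 0 0 0.4;0.257 0 0 0 0 0 0.4'
python3 -m creep '0 0 0 0 0 0 0.1;0 0 0 0 0 0 0.1;0 0 0 0 0 0 0.1;0 0 0 0 0 0 0.1'
python3 -m creep '0 0 0.2 0 0 0 0.1;0 0 0.4 0 0 0 0.1;-0.2 0.2 0.66 0 0 0 0.1;-0.4 0.4 0.66 0 0 0 0.1;-0.6 0.6 0.66 0 0 0 0.1'
python3 -m creep '-0.1 0.25 0 0 0 0 0.1;-0.2 0.5 0 0 0 0 0.1;-0.22 0.82 0 0 0 0 0.1;-0.22 0.82 0 0 0 0 0.1;-0.22 0.82 0 0 0 0 0.1'
python3 - <<'E'
from h import *
im=viewer.capture("side")
print(proj("side",(642.2,-159,37)),proj("side",(642.2,-159,46)))
m=greens(im)[1];cs,h=cv2.findContours(m,cv2.RETR_CCOMP,cv2.CHAIN_APPROX_NONE)
print([(cen(c).round(1).tolist()) for c,k in zip(cs,h[0]) if k[3]>=0 and cv2.contourArea(c)>40])
scene()
E
```

```text
t: 6.35
eef_pos: [604.4, -158.8, 102.7]
ee_rot: [-3.141, -0.001, 0.001]
wrist_force: [-2.6, 3.1, 8.2]
gripper_width: 0.737
grip_force: 23.0
t: 6.85
eef_pos: [641.6, -158.4, 100.9]
ee_rot: [-3.141, 0.0, 0.001]
wrist_force: [-0.7, 0.6, -0.7]
gripper_width: 0.739
grip_force: 22.3
t: 7.25
eef_pos: [641.7, -158.7, 101.2]
ee_rot: [-3.142, 0.0, 0.001]
wrist_force: [0.5, -0.3, 0.6]
gripper_width: 0.898
grip_force: 0.0
t: 7.75
eef_pos: [551.3, -67.9, 201.7]
ee_rot: [3.141, -0.003, -0.0]
wrist_force: [0.1, 0.5, -0.5]
gripper_width: 0.901
grip_force: 0.0
t: 8.25
eef_pos: [518.8, 55.3, 200.3]
ee_rot: [3.141, -0.0, 0.003]
wrist_force: [0.0, 0.6, -0.2]
gripper_width: 0.899
grip_force: 0.0
[277.86273967 273.99633244] [277.82531882 271.83936712]
[[248.5, 299.6], [276.9, 273.1], [328.1, 227.0], [294.6, 203.0]]
sleeve [114.6 290.4] pos [378.  321.1] yaw 0.196 L 92
sleeve [399.3 265.5] pos [ 429.8 -403.3] yaw 0.017 L 90
sleeve [401.7 216.6] pos [ 554.8 -415.2] yaw 0.111 L 92
nut    [302.1 183.9] z46 [ 638.1 -156.4] z41 [ 639.  -156.7] size 25 25
sleeve [221.5 178.1] pos [657.3  49.8] yaw 1.288 L 65
nut    [343.2 183.3] z46 [ 638.2 -260.2] z41 [ 639.  -260.9] size 26 25
```

```bash
python3 -m creep '0.015 -0.005 -0.3 0 0 0 0.1;0.015 -0.005 -0.6 0 0 0 0.1;0.015 -0.005 -0.66 0 0 0 0.1;0.015 -0.005 -0.66 0 0 0 0.1;0.015 -0.005 -0.66 0 0 0 0.1' 20
python3 -m creep '0 0 0 0 0 0 0.4;0 0 0 0 0 0 0.4;0 0 0 0 0 0 0.4;0 0 0 0 0 0 0.4'
python3 -m creep '0 -0.15 0 0 0 0 0.4;0 -0.3 0 0 0 0 0.4;0.04 -0.45 0 0 0 0 0.4;0.14 -0.6 0 0 0 0 0.4;0.25 -0.72 0 0 0 0 0.4'
```

```text
t: 8.85
eef_pos: [522.1, 53.0, 102.4]
ee_rot: [-3.141, -0.001, -0.0]
wrist_force: [-0.3, -0.3, 0.4]
gripper_width: 0.9
grip_force: 0.0
t: 9.25
eef_pos: [522.4, 53.5, 103.1]
ee_rot: [-3.142, -0.003, 0.001]
wrist_force: [-0.6, -3.7, 7.5]
gripper_width: 0.743
grip_force: 21.2
t: 9.75
eef_pos: [559.3, -55.1, 103.2]
ee_rot: [-3.141, -0.002, 0.0]
wrist_force: [-1.6, 2.6, 7.1]
gripper_width: 0.736
grip_force: 21.1
```

```bash
python3 -m creep '0.15 0 0 0 0 0 0.4;0.3 0.005 0 0 0 0 0.4;0.45 0.005 0 0 0 0 0.4;0.555 0.005 0 0 0 0 0.4;0.555 0.005 0 0 0 0 0.4'
python3 -m creep '0 0 0 0 0 0 0.4;0 0 0 0 0 0 0.1;0 0 0 0 0 0 0.1;0 0 0 0 0 0 0.1;0 0 0 0 0 0 0.1'
python3 -m creep '0 0 0.2 0 0 0 0.1;0 0 0.4 0 0 0 0.1;-0.2 0.1 0.66 0 0 0 0.1;-0.4 0.3 0.8 0 0 0 0.1;-0.6 0.5 0.9 0 0 0 0.1'
python3 -m creep '-0.1 0.3 0.1 0 0 0 0.5;-0.2 0.6 0.2 0 0 0 0.7;-0.2 0.8 0.3 0 0 0 0.9;-0.2 0.9 0.3 0 0 0 1;-0.2 1 0.3 0 0 0 1'
python3 - <<'E'
from h import *
im=viewer.capture("side")
print(proj("side",(642.7,-54,37)),proj("side",(642.7,-54,46)))
m=greens(im)[1];cs,h=cv2.findContours(m,cv2.RETR_CCOMP,cv2.CHAIN_APPROX_NONE)
print([(cen(c).round(1).tolist()) for c,k in zip(cs,h[0]) if k[3]>=0 and cv2.contourArea(c)>40])
cv2.imwrite("pics/t2.png",scene())
E
```

```text
t: 10.25
eef_pos: [644.5, -53.7, 102.8]
ee_rot: [3.141, -0.004, 0.001]
wrist_force: [-0.3, -0.3, -0.6]
gripper_width: 0.74
grip_force: 22.1
t: 10.75
eef_pos: [641.6, -53.7, 101.2]
ee_rot: [3.142, 0.0, 0.001]
wrist_force: [0.2, 0.4, -0.5]
gripper_width: 0.898
grip_force: 0.0
t: 11.25
eef_pos: [551.3, 21.7, 237.9]
ee_rot: [-3.141, -0.002, -0.001]
wrist_force: [-0.1, 0.8, -0.4]
gripper_width: 0.902
grip_force: 0.0
t: 11.75
eef_pos: [521.9, 172.1, 281.1]
ee_rot: [3.141, -0.001, 0.002]
wrist_force: [0.9, -0.4, -0.2]
gripper_width: 0.044
grip_force: 0.0
[304.35408408 249.57552691] [304.44271861 247.38511769]
[[248.5, 299.6], [276.9, 273.1], [303.1, 248.7], [328.1, 227.0]]
nut    [112.1 276.9] z46 [412.4 316.6] z41 [412.4 318.1] size 10 12
sleeve [399.3 265.5] pos [ 429.8 -403.3] yaw 0.017 L 90
sleeve [401.7 216.7] pos [ 554.8 -415.2] yaw 0.111 L 92
nut    [302.1 183.9] z46 [ 638.  -156.4] z41 [ 638.9 -156.7] size 25 25
nut    [261.  184.6] z46 [637.8 -52.6] z41 [638.6 -52.5] size 25 24
nut    [220.5 183.9] z46 [640.8  49.5] z41 [641.6  50. ] size 25 25
nut    [343.2 183.3] z46 [ 638.1 -260.1] z41 [ 639.  -260.8] size 26 25
```

View pics/t2.png

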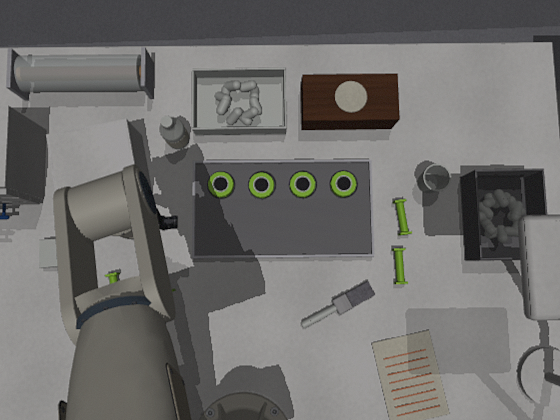

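All four pockets hold a nut (221,184; 261,185; 302,184; 343,183). Next is the bin tab.

```bash
python3 -m creep '0.15 0.25 0 0 0 0.05 1;0.3 0.5 0 0 0 0.107 1;0.5 0.75 0 0 0 0.107 1;0.7 1 0 0 0 0.107 1;0.76 1 0 0 0 0.107 1'
python3 -m creep '0 0 0 0 0 0 1;0 0 0 0 0 0 1'
python3 - <<'E'
from h import *
cv2.imwrite("pics/s3.png",cv2.resize(viewer.capture("side")[60:230,300:480],None,fx=4,fy=3.5))
E
```

```text
t: 12.35
eef_pos: [638.2, 323.9, 279.1]
ee_rot: [-3.141, -0.0, 0.162]
wrist_force: [0.4, -0.1, -0.6]
gripper_width: -0.002
grip_force: 0.0
t: 12.55
eef_pos: [635.4, 319.5, 279.8]
ee_rot: [3.14, 0.003, 0.16]
wrist_force: [0.1, -0.5, -0.6]
gripper_width: -0.002
grip_force: 0.0
```

View pics/s3.png

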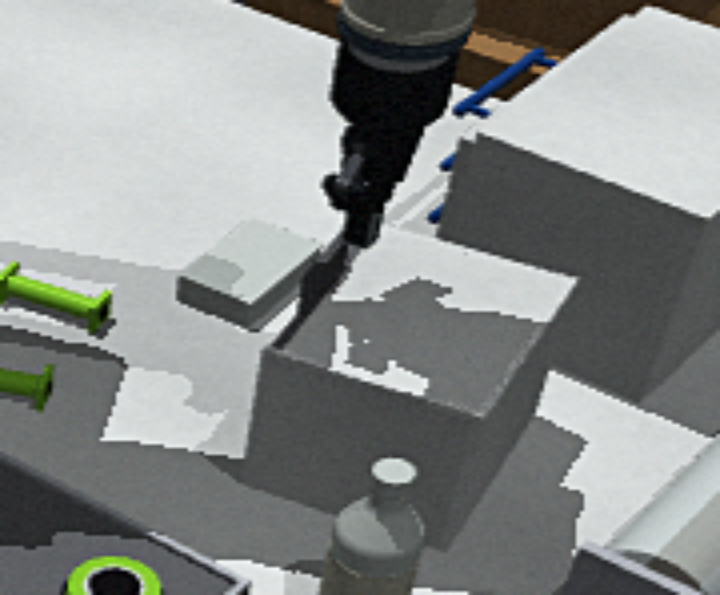

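```bash
python3 -m creep '0.01 0.01 -0.2 0 0 0 1;0.01 0.01 -0.32 0 0 0 1;0.01 0.01 -0.32 0 0 0 1;0.01 0.01 -0.32 0 0 0 1'
python3 -m creep '-0.08 -0.013 0 0 0 0 1;-0.16 -0.026 0 0 0 0 1;-0.24 -0.038 -0.02 0 0 0 1;-0.32 -0.051 -0.04 0 0 0 1;-0.4 -0.064 -0.07 0 0 0 1'
python3 -m creep '-0.08 -0.013 -0.03 0 0 0 1;-0.16 -0.026 -0.06 0 0 0 1;-0.24 -0.038 -0.1 0 0 0 1;-0.29 -0.046 -0.13 0 0 0 1;-0.29 -0.046 -0.13 0 0 0 1'
python3 -m creep '0 0 0 0 0 0 1;0 0 0 0 0 0 1;0 0 0.3 0 0 0 1;0 0 0.6 0 0 0 1;0 0 0.8 0 0 0 1'
python3 - <<'E'
from h import *
cv2.imwrite("pics/s4.png",cv2.resize(viewer.capture("side")[60:230,300:480],None,fx=4,fy=3.5))
E
```

```text
t: 13.0
eef_pos: [637.1, 322.0, 233.7]
ee_rot: [3.141, 0.0, 0.161]
wrist_force: [-0.4, -0.5, 0.0]
gripper_width: 0.001
grip_force: 0.0
t: 13.5
eef_pos: [576.3, 313.1, 223.4]
ee_rot: [-3.141, -0.001, 0.161]
wrist_force: [0.4, -0.2, 1.3]
gripper_width: 0.001
grip_force: 0.2
t: 14.0
eef_pos: [532.3, 306.0, 202.6]
ee_rot: [3.141, 0.002, 0.162]
wrist_force: [-0.8, -0.7, 0.3]
gripper_width: 0.0
grip_force: 0.0
t: 14.5
eef_pos: [535.0, 306.7, 326.5]
ee_rot: [-3.14, -0.003, 0.161]
wrist_force: [1.1, 0.9, 0.5]
gripper_width: -0.001
grip_force: 0.0
```

View pics/s4.png

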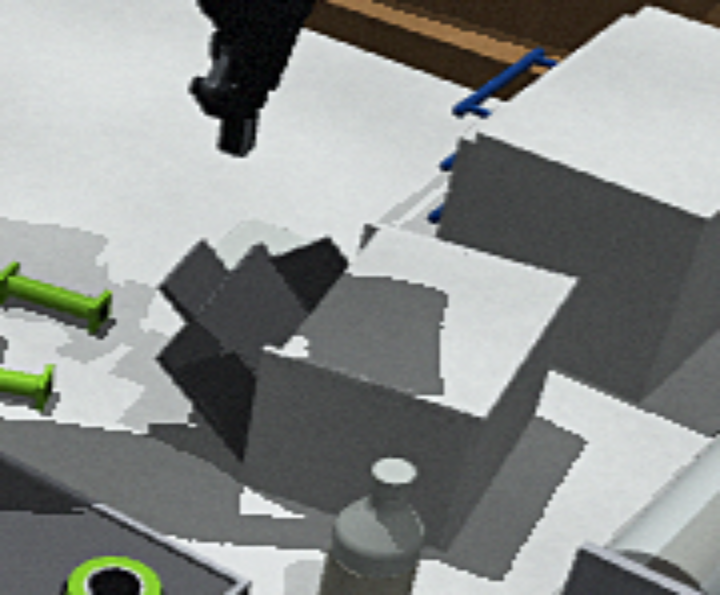

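The bin is fully tipped with its mouth clear. I go to the first sleeve, near (378,320).

```bash
python3 -m creep '-0.3 0.03 0 0 0 0.03 0.4;-0.6 0.06 -0.2 0 0 0.03 0.4;-0.9 0.09 -0.5 0 0 0.03 0.4;-1 0.09 -0.6 0 0 0.03 0.4;-1 0.09 -0.6 0 0 0.03 0.4'
python3 - <<'E'
from h import *
print(readout.get_obs()["eef_pos"])
im=viewer.capture("side")
for c in greens(im)[0]:
    (x,y),r,a=cv2.minAreaRect(c);print((round(x,1),round(y,1)),onz("side",(x,y),15).round(1)[:2])
scene()
E
```

```text
t: 15.05
eef_pos: [379.5, 318.2, 229.7]
ee_rot: [3.138, 0.007, 0.208]
wrist_force: [0.4, 0.5, 0.0]
gripper_width: 0.596
grip_force: 0.0
[379.54299283 318.19585968 229.70906546]
(179.4, 324.9) [ 551.9 -413.6]
(248.4, 302.1) [ 632.6 -258.9]
(149.4, 293.5) [ 427.1 -401.9]
(277.0, 276.0) [ 633.8 -153. ]
(303.0, 251.5) [633.2 -47.1]
(327.9, 229.6) [636.2  57.6]
(297.3, 167.7) [409.3 198.7]
(312.7, 144.4) [375.9 316.8]
sleeve [114.8 290.7] pos [378.  321.1] yaw 0.196 L 92
sleeve [161.8 276.4] pos [412.  201.5] yaw 0.432 L 91
sleeve [399.3 265.4] pos [ 429.8 -403.3] yaw 0.017 L 90
sleeve [401.7 216.6] pos [ 554.8 -415.2] yaw 0.111 L 92
nut    [302.1 183.9] z46 [ 638.1 -156.4] z41 [ 639.  -156.7] size 25 25
nut    [261.  184.6] z46 [637.7 -52.7] z41 [638.5 -52.6] size 26 24
nut    [220.3 183.9] z46 [640.8  50. ] z41 [641.6  50.5] size 25 25
nut    [343.2 183.3] z46 [ 638.2 -260.1] z41 [ 639.1 -260.8] size 26 25
```

```bash
python3 -m creep '-0.01 0.01 -0.3 0 0 0 0.4;-0.01 0.01 -0.6 0 0 0 0.4;-0.01 0.01 -0.9 0 0 0 0.4;-0.01 0.01 -1 0 0 0 0.4;-0.01 0.01 -1 0 0 0 0.4' 40
python3 -m creep '0 0 0 0 0 0 0.9;0 0 0 0 0 0 0.9;0 0 0 0 0 0 0.9;0 0 0 0 0 0 0.9;0 0 0 0 0 0 0.9'
```

```text
t: 15.65
eef_pos: [383.4, 321.2, 81.6]
ee_rot: [3.141, 0.002, 0.205]
wrist_force: [-0.1, -0.2, -0.5]
gripper_width: 0.597
grip_force: 0.0
t: 16.15
eef_pos: [383.8, 322.3, 84.9]
ee_rot: [-3.14, -0.004, 0.206]
wrist_force: [2.0, -1.2, 7.8]
gripper_width: 0.21
grip_force: 39.4
```

```bash
python3 -m creep '0 0 0.2 0 0 0 0.9;0 0 0.5 0 0 0.1 0.9;0 0 0.8 0 0 0.2 0.9;0 0 1 0 0 0.3 0.9;0 0 1 0 0 0.4 0.9'
python3 -m creep '0.1 0 0.1 0 0 0.1 0.9;0.2 0 0.1 0 0 0.2 0.9;0.35 0 0.1 0 0 0.3 0.9;0.5 0 0.1 0 0 0.4 0.9;0.6 0 0.1 0 0 0.5 0.9'
python3 -m creep '0.2 -0.01 0 0 0 0.1 0.9;0.4 -0.04 0 0 0 0.11 0.9;0.6 -0.06 0 0 0 0.11 0.9;0.66 -0.06 0 0 0 0.11 0.9;0.66 -0.06 0 0 0 0.11 0.9'
python3 - <<'E'
from h import *
cv2.imwrite("pics/s5.png",cv2.resize(viewer.capture("side")[60:230,300:480],None,fx=4,fy=3.5))
E
```

```text
t: 16.65
eef_pos: [384.2, 322.9, 238.6]
ee_rot: [3.141, -0.009, 0.813]
wrist_force: [0.3, 0.5, -0.2]
gripper_width: 0.213
grip_force: 39.4
t: 17.15
eef_pos: [473.8, 321.4, 249.3]
ee_rot: [3.14, -0.001, 1.562]
wrist_force: [0.4, -0.0, -0.4]
gripper_width: 0.219
grip_force: 27.0
t: 17.65
eef_pos: [572.2, 312.1, 248.6]
ee_rot: [3.141, -0.0, 1.72]
wrist_force: [-0.3, 0.3, -0.2]
gripper_width: 0.212
grip_force: 42.6
```

View pics/s5.png

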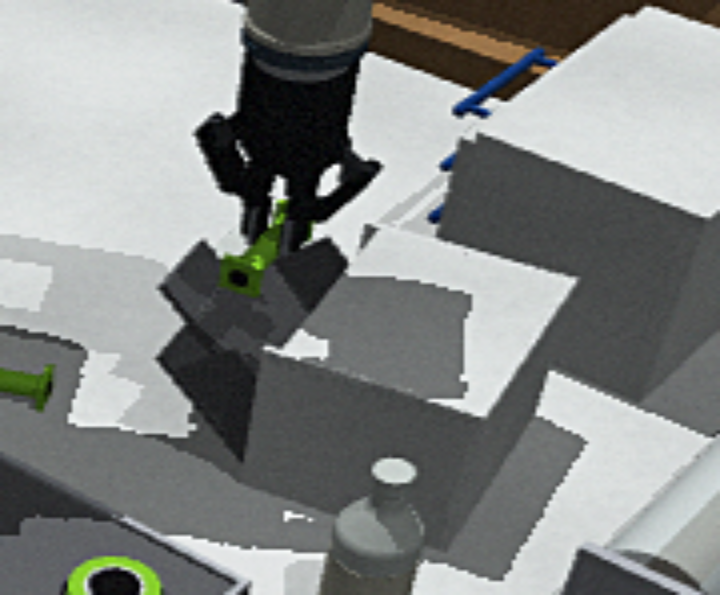

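```bash
python3 -m creep '0.01 0 -0.15 0 0 0 0.9;0.01 0 -0.3 0 0 0 0.9;0.01 0 -0.3 0 0 0 0.9;0.01 0 -0.3 0 0 0 0.55;0.01 0 -0.3 0 0 0 0.55'
python3 -m creep '0 0 0 0 0 0 0.55;0 0 0 0 0 0 0.55;0 0 0.3 0 0 0 0.55;0 0 0.5 0 0 0 0.55;0 0 0.5 0 0 0 0.5'
python3 -m creep '-0.2 -0.2 0 0 0 -0.1 0.4;-0.4 -0.4 0 0 0 -0.2 0.4;-0.6 -0.5 0 0 0 -0.3 0.4;-0.8 -0.6 0 0 0 -0.4 0.4;-1 -0.7 0 0 0 -0.5 0.4'
python3 - <<'E'
from h import *
im=viewer.capture("side")
for c in greens(im)[0]:
    (x,y),r,a=cv2.minAreaRect(c);print((round(x,1),round(y,1)),onz("side",(x,y),15).round(1)[:2])
print(readout.get_obs()["eef_pos"])
cv2.imwrite("pics/s6.png",cv2.resize(im[60:230,300:480],None,fx=4,fy=3.5))
scene()
E
```

```text
t: 18.2
eef_pos: [572.9, 312.9, 204.6]
ee_rot: [3.14, -0.001, 1.722]
wrist_force: [0.8, -0.9, -0.4]
gripper_width: 0.448
grip_force: 0.0
t: 18.7
eef_pos: [574.9, 313.4, 283.5]
ee_rot: [3.134, -0.003, 1.721]
wrist_force: [0.3, 0.1, -0.3]
gripper_width: 0.498
grip_force: 0.0
t: 19.2
eef_pos: [421.5, 206.5, 277.8]
ee_rot: [-3.141, 0.0, 0.965]
wrist_force: [-0.5, 0.8, -0.2]
gripper_width: 0.604
grip_force: 0.0
(179.5, 324.7) [ 551.8 -412.9]
(248.4, 302.1) [ 632.6 -258.9]
(149.4, 293.5) [ 427.1 -401.9]
(277.0, 276.0) [ 633.8 -153. ]
(303.0, 251.5) [633.2 -47.1]
(327.9, 229.6) [636.2  57.7]
(297.2, 167.6) [409.  198.6]
[416.78853019 204.22666936 277.00612743]
sleeve [162.2 277. ] pos [412.  202.2] yaw 0.421 L 92
sleeve [399.3 265.5] pos [ 429.8 -403.3] yaw 0.017 L 90
sleeve [401.7 216.6] pos [ 554.8 -415.2] yaw 0.111 L 92
sleeve [116.6 195.5] pos [619.8 318.5] yaw -1.401 L 96
nut    [302.1 183.9] z46 [ 638.1 -156.4] z41 [ 638.9 -156.7] size 25 25
nut    [261.  184.6] z46 [637.7 -52.7] z41 [638.5 -52.6] size 26 24
nut    [220.3 184. ] z46 [640.7  49.9] z41 [641.5  50.4] size 25 25
nut    [343.2 183.3] z46 [ 638.1 -260.1] z41 [ 639.  -260.8] size 26 25
```

View pics/s6.png

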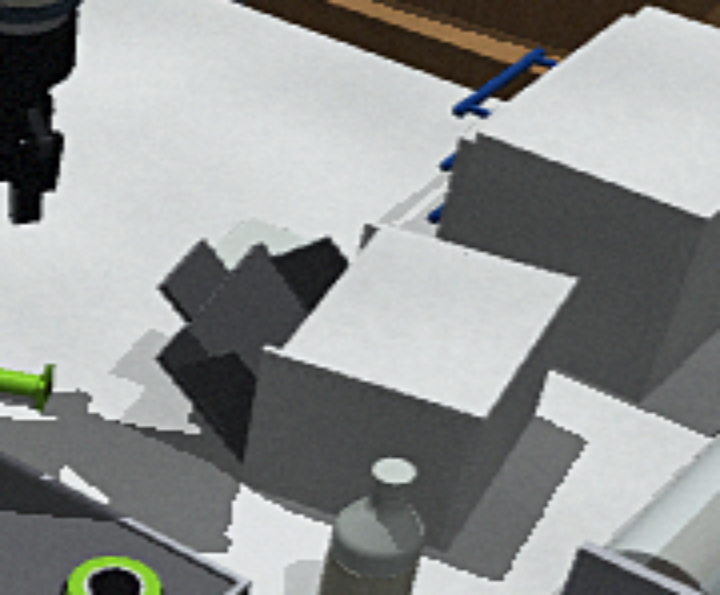

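The first sleeve is in the bin (top view 117,196). The second is next.

```bash
python3 -m creep '-0.03 -0.02 -0.2 0 0 -0.1 0.4;-0.03 -0.02 -0.4 0 0 -0.2 0.4;-0.03 -0.02 -0.6 0 0 -0.3 0.4;-0.03 -0.02 -0.8 0 0 -0.363 0.4;-0.03 -0.02 -0.8 0 0 -0.363 0.4' 40
python3 -m creep '0 0 0 0 0 0 0.4;0 0 0 0 0 0 0.4'
python3 -c "
from h import *
scene()"
```

```text
t: 19.8
eef_pos: [417.0, 203.7, 155.1]
ee_rot: [3.141, 0.006, 0.427]
wrist_force: [-0.9, 0.0, -0.4]
gripper_width: 0.599
grip_force: 0.0
t: 20.0
eef_pos: [419.4, 204.8, 159.4]
ee_rot: [-3.142, -0.002, 0.43]
wrist_force: [0.0, -0.1, 0.0]
gripper_width: 0.597
grip_force: 0.0
sleeve [399.3 265.5] pos [ 429.8 -403.3] yaw 0.017 L 90
sleeve [401.7 216.8] pos [ 554.8 -415.2] yaw 0.111 L 92
sleeve [116.8 195.5] pos [620.  318.5] yaw -1.401 L 96
nut    [302.1 183.9] z46 [ 638.  -156.4] z41 [ 638.9 -156.7] size 25 25
nut    [261.  184.6] z46 [637.7 -52.6] z41 [638.5 -52.5] size 26 24
nut    [220.3 184. ] z46 [640.6  49.9] z41 [641.5  50.4] size 25 25
nut    [343.1 183.3] z46 [ 638.1 -260.1] z41 [ 638.9 -260.8] size 26 25
```

```bash
python3 -m creep '-0.055 -0.025 -0.1 0 0 0 0.4;-0.055 -0.025 -0.35 0 0 0 0.4;-0.055 -0.025 -0.51 0 0 0 0.4;-0.055 -0.025 -0.51 0 0 0 0.4;-0.055 -0.025 -0.51 0 0 0 0.4' 40
python3 -m creep '0 0 0 0 0 0 0.9;0 0 0 0 0 0 0.9;0 0 0 0 0 0 0.9;0 0 0 0 0 0 0.9;0 0 0 0 0 0 0.9'
python3 -m creep '0 0 0.2 0 0 0 0.9;0 0 0.5 0 0 0.1 0.9;0 0 0.8 0 0 0.2 0.9;0 0 1 0 0 0.3 0.9;0 0 1 0 0 0.4 0.9'
python3 -m creep '0 0.1 0.12 0 0 0.1 0.9;0.1 0.25 0.12 0 0 0.2 0.9;0.25 0.4 0.12 0 0 0.3 0.9;0.4 0.55 0.12 0 0 0.4 0.9;0.5 0.72 0.12 0 0 0.46 0.9'
python3 -m creep '0.2 0 0 0 0 0 0.9;0.4 0 0 0 0 0 0.9;0.5 0 0 0 0 0 0.9;0.57 0 0 0 0 0 0.9;0.57 0 0 0 0 0 0.9'
```

```text
t: 20.55
eef_pos: [410.7, 200.8, 82.6]
ee_rot: [-3.142, -0.001, 0.428]
wrist_force: [0.5, -0.3, -0.1]
gripper_width: 0.598
grip_force: 0.0
t: 21.05
eef_pos: [411.0, 201.0, 83.1]
ee_rot: [-3.141, -0.002, 0.427]
wrist_force: [-1.0, -0.3, 11.2]
gripper_width: 0.211
grip_force: 38.7
t: 21.55
eef_pos: [412.2, 201.6, 236.7]
ee_rot: [3.137, -0.007, 1.033]
wrist_force: [-0.5, 0.2, -0.5]
gripper_width: 0.213
grip_force: 40.1
t: 22.05
eef_pos: [486.4, 309.4, 250.7]
ee_rot: [3.14, -0.0, 1.722]
wrist_force: [0.2, 0.1, 0.3]
gripper_width: 0.21
grip_force: 40.1
t: 22.55
eef_pos: [571.1, 308.3, 249.8]
ee_rot: [3.141, -0.0, 1.716]
wrist_force: [-1.0, -0.1, 0.2]
gripper_width: 0.214
grip_force: 40.1
```

```bash
python3 -m creep '0.03 0.03 -0.15 0 0 0 0.9;0.03 0.03 -0.3 0 0 0 0.9;0.03 0.03 -0.3 0 0 0 0.9;0.03 0.03 -0.3 0 0 0 0.55;0.03 0.03 -0.3 0 0 0 0.55'
python3 -m creep '0 0 0 0 0 0 0.55;0 0 0 0 0 0 0.55;0 0 0.3 0 0 0 0.55;0 0 0.5 0 0 0 0.55;0 0 0.5 0 0 0 0.5'
python3 -m creep '-0.1 -0.2 0 0 0 -0.1 0.4;-0.2 -0.4 0 0 0 -0.2 0.4;-0.3 -0.6 0 0 0 -0.3 0.4;-0.4 -0.8 0 0 0 -0.4 0.4;-0.5 -1 0 0 0 -0.5 0.4'
python3 -m creep '0 -0.25 0 0 0 -0.1 0.4;0 -0.5 0 0 0 -0.2 0.4;0 -0.75 0 0 0 -0.3 0.4;0 -1 0 0 0 -0.4 0.4;0 -1 0 0 0 -0.5 0.4'
python3 - <<'E'
from h import *
im=viewer.capture("side")
for c in greens(im)[0]:
    (x,y),r,a=cv2.minAreaRect(c);print((round(x,1),round(y,1)),onz("side",(x,y),15).round(1)[:2])
im=scene()
cv2.imwrite("pics/t6.png",cv2.resize(im[110:270,30:185],None,fx=4,fy=3.5))
E
```

```text
t: 23.05
eef_pos: [575.3, 313.4, 206.1]
ee_rot: [3.14, -0.001, 1.717]
wrist_force: [0.5, -0.4, 0.8]
gripper_width: 0.448
grip_force: 0.0
t: 23.55
eef_pos: [577.1, 314.1, 285.1]
ee_rot: [3.134, -0.003, 1.717]
wrist_force: [0.8, 0.6, -0.9]
gripper_width: 0.495
grip_force: 0.0
t: 24.05
eef_pos: [499.2, 161.9, 279.4]
ee_rot: [-3.142, 0.0, 0.961]
wrist_force: [1.0, -0.5, 0.4]
gripper_width: 0.597
grip_force: 0.0
t: 24.55
eef_pos: [499.7, 9.6, 279.5]
ee_rot: [3.14, 0.0, 0.208]
wrist_force: [-1.9, 1.0, -0.4]
gripper_width: 0.602
grip_force: 0.0
(179.4, 324.9) [ 551.9 -413.6]
(248.4, 302.1) [ 632.6 -258.9]
(149.4, 293.5) [ 427.1 -401.9]
(277.0, 276.0) [ 633.8 -153. ]
(303.0, 251.5) [633.2 -47.1]
(328.5, 230.0) [638.3  57.6]
sleeve [399.3 265.5] pos [ 429.8 -403.3] yaw 0.017 L 90
sleeve [401.7 216.6] pos [ 554.8 -415.2] yaw 0.111 L 92
sleeve [113.8 199. ] pos [610.9 324.8] yaw -1.378 L 111
nut    [302.1 183.9] z46 [ 638.1 -156.3] z41 [ 639.  -156.7] size 25 25
nut    [262.9 184. ] z46 [639.1 -57.3] z41 [639.9 -57.3] size 25 24
nut    [219.6 179.9] z46 [651.2  51.6] z41 [652.1  52.1] size 18 24
nut    [343.1 183.3] z46 [ 638.1 -260. ] z41 [ 639.  -260.8] size 26 25
```

View pics/t6.png

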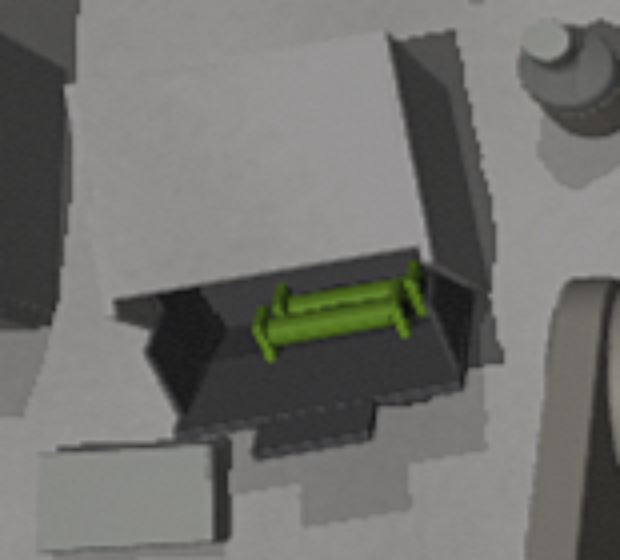

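Both sleeves lie on the bin floor. I go to the right-hand pair.

```bash
python3 -m creep '-0.05 -0.25 0 0 0 0 0.4;-0.1 -0.5 0 0 0 0 0.4;-0.15 -0.75 0 0 0 -0.05 0.4;-0.2 -1 0 0 0 -0.1 0.4;-0.2 -1 0 0 0 -0.13 0.4'
python3 -m creep '-0.05 -0.25 0 0 0 0 0.4;-0.1 -0.5 0 0 0 0 0.4;-0.15 -0.75 0 0 0 0 0.4;-0.2 -1 -0.1 0 0 0 0.4;-0.2 -1 -0.2 0 0 0 0.4'
python3 -m creep '-0.05 -0.25 -0.1 0 0 0 0.4;-0.06 -0.5 -0.3 0 0 0 0.4;-0.06 -0.74 -0.6 0 0 0 0.4;-0.06 -0.74 -0.7 0 0 0 0.4;-0.06 -0.74 -0.7 0 0 0 0.4'
python3 - <<'E'
from h import *
im=viewer.capture("side")
for c in greens(im)[0]:
    (x,y),r,a=cv2.minAreaRect(c);print((round(x,1),round(y,1)),onz("side",(x,y),15).round(1)[:2])
im=scene()
E
```

```text
t: 25.15
eef_pos: [469.6, -139.5, 279.6]
ee_rot: [3.141, 0.0, 0.022]
wrist_force: [0.1, 0.1, -1.1]
gripper_width: 0.599
grip_force: 0.0
t: 25.65
eef_pos: [440.3, -290.0, 249.6]
ee_rot: [3.139, -0.002, 0.025]
wrist_force: [0.9, 1.9, -0.4]
gripper_width: 0.596
grip_force: 0.0
t: 26.15
eef_pos: [430.0, -397.0, 141.3]
ee_rot: [-3.138, 0.004, 0.025]
wrist_force: [-0.8, 0.4, 0.8]
gripper_width: 0.598
grip_force: 0.0
(179.0, 324.7) [ 550.9 -413.7]
(248.4, 302.1) [ 632.6 -258.9]
(150.2, 294.1) [ 430.1 -401.7]
(277.0, 276.0) [ 633.8 -153. ]
(303.0, 251.5) [633.2 -47.1]
(327.9, 229.6) [636.2  57.7]
nut    [398.4 252.4] z46 [ 462.1 -392.4] z41 [ 462.3 -393.7] size 11 10
sleeve [401.9 216.6] pos [ 554.6 -415.2] yaw 0.111 L 91
sleeve [113.7 198.9] pos [611.  324.7] yaw -1.371 L 111
nut    [261.  184.6] z46 [637.7 -52.6] z41 [638.5 -52.5] size 26 24
nut    [220.3 184. ] z46 [640.6  49.9] z41 [641.5  50.4] size 25 25
nut    [343.1 183.4] z46 [ 638.  -259.9] z41 [ 638.9 -260.6] size 25 26
nut    [302.2 183.9] z46 [ 638.1 -156.4] z41 [ 639.  -156.8] size 25 25
```

```bash
python3 -m creep '0 -0.02 0 0 0 0 0.4;0 -0.02 -0.2 0 0 0 0.4;0 -0.02 -0.4 0 0 0 0.4;0 -0.02 -0.4 0 0 0 0.4;0 -0.02 -0.4 0 0 0 0.4' 40
python3 -m creep '0 0 0 0 0 0 0.9;0 0 0 0 0 0 0.9;0 0 0 0 0 0 0.9;0 0 0 0 0 0 0.9;0 0 0 0 0 0 0.9'
python3 -m creep '0 0 0.2 0 0 0 0.9;0 0 0.5 0 0 0.1 0.9;0 0 0.8 0 0 0.2 0.9;0 0 1 0 0 0.3 0.9;0 0 1 0 0 0.4 0.9'
```

```text
t: 26.75
eef_pos: [431.7, -400.8, 85.9]
ee_rot: [3.141, -0.0, 0.023]
wrist_force: [0.8, -0.3, 0.0]
gripper_width: 0.6
grip_force: 0.0
t: 27.25
eef_pos: [431.9, -401.5, 86.5]
ee_rot: [3.14, -0.002, 0.022]
wrist_force: [-0.7, 1.1, 9.3]
gripper_width: 0.21
grip_force: 38.9
t: 27.75
eef_pos: [433.0, -402.6, 240.7]
ee_rot: [3.132, -0.002, 0.628]
wrist_force: [-0.1, -1.1, -0.9]
gripper_width: 0.212
grip_force: 39.6
```

```bash
python3 -m creep '0 0.25 0.05 0 0 0.1 0.9;0 0.5 0.1 0 0 0.2 0.9;0 0.75 0.1 0 0 0.3 0.9;0 1 0.1 0 0 0.4 0.9;0 1 0.1 0 0 0.4 0.9'
python3 -m creep '0 0.25 0 0 0 0.1 0.9;0 0.5 0 0 0 0.2 0.9;0 0.75 0 0 0 0.3 0.9;0 1 0 0 0 0.34 0.9;0 1 0 0 0 0.34 0.9'
python3 -m creep '0 0.25 0 0 0 0 0.9;0 0.5 0 0 0 0 0.9;0 0.75 0 0 0 0 0.9;0 1 0 0 0 0 0.9;0 1 0 0 0 0 0.9'
python3 -m creep '0 0.25 0 0 0 0 0.9;0 0.5 0 0 0 0 0.9;0.15 0.75 0 0 0 0 0.9;0.3 1 0 0 0 0 0.9;0.3 1 0 0 0 0 0.9'
python3 -m creep '0.2 0.25 0 0 0 0 0.9;0.4 0.5 0 0 0 0 0.9;0.6 0.75 0 0 0 0 0.9;0.64 0.77 0 0 0 0 0.9;0.64 0.77 0 0 0 0 0.9'
```

```text
t: 28.25
eef_pos: [430.4, -247.5, 250.3]
ee_rot: [-3.141, -0.001, 1.229]
wrist_force: [-0.1, -0.7, -0.0]
gripper_width: 0.21
grip_force: 39.6
t: 28.75
eef_pos: [431.0, -98.3, 250.3]
ee_rot: [3.141, -0.0, 1.735]
wrist_force: [-0.6, 0.2, -0.6]
gripper_width: 0.21
grip_force: 39.7
t: 29.25
eef_pos: [431.8, 51.5, 250.3]
ee_rot: [3.14, -0.001, 1.733]
wrist_force: [0.6, 1.0, 0.4]
gripper_width: 0.213
grip_force: 39.7
t: 29.75
eef_pos: [479.9, 201.9, 250.6]
ee_rot: [3.137, -0.001, 1.732]
wrist_force: [-0.2, -1.2, -0.8]
gripper_width: 0.209
grip_force: 39.7
t: 30.25
eef_pos: [573.5, 314.0, 249.3]
ee_rot: [3.141, 0.001, 1.731]
wrist_force: [0.2, -0.6, 0.6]
gripper_width: 0.212
grip_force: 39.7
```

```bash
python3 -m creep '0.01 0 -0.15 0 0 0 0.9;0.01 0 -0.3 0 0 0 0.9;0.01 0 -0.3 0 0 0 0.9;0.01 0 -0.3 0 0 0 0.55;0.01 0 -0.3 0 0 0 0.55'
python3 -m creep '0 0 0 0 0 0 0.55;0 0 0 0 0 0 0.55;0 0 0.3 0 0 0 0.55;0 0 0.5 0 0 0 0.55;0 0 0.5 0 0 0 0.5'
python3 -m creep '0 -0.2 0 0 0 -0.1 0.4;0 -0.4 0 0 0 -0.2 0.4;-0.04 -0.6 0 0 0 -0.3 0.4;-0.08 -0.8 0 0 0 -0.4 0.4;-0.12 -1 0 0 0 -0.5 0.4'
python3 -m creep '0 -0.25 0 0 0 -0.1 0.4;0 -0.5 0 0 0 -0.2 0.4;0 -0.75 0 0 0 -0.3 0.4;0 -1 0 0 0 -0.4 0.4;0 -1 0 0 0 -0.5 0.4'
python3 -m creep '0 -0.25 0 0 0 0 0.4;0 -0.5 0 0 0 0 0.4;0 -0.75 0 0 0 0 0.4;0 -1 0 0 0 -0.08 0.4;0 -1 0 0 0 -0.08 0.4'
python3 - <<'E'
from h import *
im=viewer.capture("side")
for c in greens(im)[0]:
    (x,y),r,a=cv2.minAreaRect(c);print((round(x,1),round(y,1)),onz("side",(x,y),15).round(1)[:2])
im=scene()
cv2.imwrite("pics/t7.png",cv2.resize(im[110:270,30:185],None,fx=4,fy=3.5))
E
```

```text
t: 30.75
eef_pos: [574.2, 314.1, 206.2]
ee_rot: [3.14, -0.0, 1.731]
wrist_force: [0.5, -0.2, -0.8]
gripper_width: 0.451
grip_force: 0.0
t: 31.25
eef_pos: [575.6, 315.7, 285.1]
ee_rot: [3.134, -0.003, 1.732]
wrist_force: [1.0, -0.3, 0.0]
gripper_width: 0.501
grip_force: 0.0
t: 31.75
eef_pos: [555.1, 163.5, 279.4]
ee_rot: [-3.142, 0.0, 0.976]
wrist_force: [0.1, -0.4, -0.2]
gripper_width: 0.599
grip_force: 0.0
t: 32.25
eef_pos: [555.3, 11.0, 279.5]
ee_rot: [3.14, 0.0, 0.223]
wrist_force: [-0.0, 0.8, 0.5]
gripper_width: 0.599
grip_force: 0.0
t: 32.75
eef_pos: [555.4, -138.9, 279.4]
ee_rot: [3.14, -0.0, 0.105]
wrist_force: [-0.3, -0.0, 0.8]
gripper_width: 0.598
grip_force: 0.0
(179.4, 324.9) [ 551.9 -413.6]
(248.0, 302.0) [ 631.7 -259.3]
(276.5, 276.0) [ 632.8 -153.9]
(303.0, 251.5) [633.2 -47.1]
(327.9, 229.6) [636.2  57.7]
(366.6, 153.9) [534.6 390.5]
sleeve [401.7 216.7] pos [ 554.8 -415.2] yaw 0.111 L 92
sleeve [112.1 202.7] pos [601.7 326.9] yaw -1.372 L 120
sleeve [255.9 183.9] pos [644.7 -41.3] yaw -0.197 L 67
nut    [220.3 184. ] z46 [640.7  49.9] z41 [641.5  50.4] size 25 25
```

View pics/t7.png

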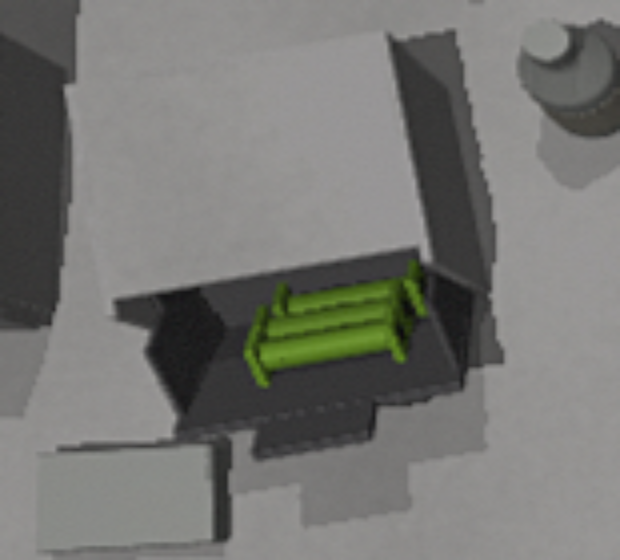

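Three sleeves are in. Now the fourth, at (554,-414.5).

```bash
python3 -m creep '0 -0.25 0 0 0 0 0.4;0 -0.5 0 0 0 0 0.4;0 -0.75 0 0 0 0 0.4;0 -1 0 0 0 0 0.4;0 -1 -0.2 0 0 0 0.4'
python3 -m creep '0 -0.25 -0.15 0 0 0 0.4;-0.01 -0.5 -0.3 0 0 0 0.4;-0.01 -0.83 -0.5 0 0 0 0.4;-0.01 -0.83 -0.7 0 0 0 0.4;-0.01 -0.83 -0.7 0 0 0 0.4'
python3 -m creep '0 0 0 0 0 0 0.4;0 0 0 0 0 0 0.4'
python3 - <<'E'
from h import *
im=viewer.capture("side")
for c in greens(im)[0][:2]:
    (x,y),r,a=cv2.minAreaRect(c);print((round(x,1),round(y,1)),onz("side",(x,y),15).round(1)[:2])
E
```

```text
t: 33.35
eef_pos: [558.1, -288.8, 252.9]
ee_rot: [3.136, -0.007, 0.112]
wrist_force: [0.1, -0.7, 0.4]
gripper_width: 0.599
grip_force: 0.0
t: 33.85
eef_pos: [552.3, -408.3, 139.7]
ee_rot: [-3.136, 0.006, 0.112]
wrist_force: [-0.2, 0.4, -0.7]
gripper_width: 0.601
grip_force: 0.0
t: 34.05
eef_pos: [555.3, -408.8, 146.3]
ee_rot: [3.141, -0.001, 0.114]
wrist_force: [0.2, 0.3, -0.1]
gripper_width: 0.599
grip_force: 0.0
(179.8, 325.2) [ 553.4 -413.4]
(248.4, 302.1) [ 632.6 -258.9]
```

```bash
python3 -m creep '0 -0.04 -0.15 0 0 0 0.4;0 -0.04 -0.3 0 0 0 0.4;0 -0.04 -0.42 0 0 0 0.4;0 -0.04 -0.42 0 0 0 0.4;0 -0.04 -0.42 0 0 0 0.4' 40
python3 -m creep '0 0 0 0 0 0 0.9;0 0 0 0 0 0 0.9;0 0 0 0 0 0 0.9;0 0 0 0 0 0 0.9;0 0 0 0 0 0 0.9'
python3 -m creep '0 0 0.2 0 0 0 0.9;0 0 0.5 0 0 0.1 0.9;0 0 0.8 0 0 0.2 0.9;0 0 1 0 0 0.3 0.9;0 0 1 0 0 0.4 0.9'
```

```text
t: 34.6
eef_pos: [554.6, -415.7, 82.3]
ee_rot: [3.141, -0.0, 0.112]
wrist_force: [0.4, -0.0, 0.8]
gripper_width: 0.602
grip_force: 0.0
t: 35.1
eef_pos: [554.7, -416.3, 83.0]
ee_rot: [3.14, -0.001, 0.112]
wrist_force: [0.1, 1.0, 5.8]
gripper_width: 0.214
grip_force: 39.2
t: 35.6
eef_pos: [556.1, -417.5, 237.9]
ee_rot: [3.133, -0.002, 0.718]
wrist_force: [0.4, -0.4, -0.5]
gripper_width: 0.216
grip_force: 39.3
```

```bash
python3 -m creep '0 0.25 0.05 0 0 0.1 0.9;0 0.5 0.1 0 0 0.2 0.9;0 0.75 0.1 0 0 0.3 0.9;0 1 0.1 0 0 0.4 0.9;0 1 0.1 0 0 0.4 0.9'
python3 -m creep '0 0.25 0 0 0 0.1 0.9;0 0.5 0 0 0 0.2 0.9;0 0.75 0 0 0 0.28 0.9;0 1 0 0 0 0.28 0.9;0 1 0 0 0 0.28 0.9'
python3 -m creep '0 0.25 0 0 0 0 0.9;0 0.5 0 0 0 0 0.9;0 0.75 0 0 0 0 0.9;0 1 0 0 0 0 0.9;0 1 0 0 0 0 0.9'
python3 -m creep '0 0.25 0 0 0 0 0.9;0 0.5 0 0 0 0 0.9;0 0.75 0 0 0 0 0.9;0.05 1 0 0 0 0 0.9;0.05 1 0 0 0 0 0.9'
python3 -m creep '0.05 0.25 0 0 0 0 0.9;0.08 0.5 0 0 0 0 0.9;0.08 0.75 0 0 0 0 0.9;0.08 0.86 0 0 0 0 0.9;0.08 0.86 0 0 0 0 0.9'
```

```text
t: 36.1
eef_pos: [553.8, -262.2, 247.0]
ee_rot: [-3.141, -0.001, 1.319]
wrist_force: [-1.4, -0.2, -0.3]
gripper_width: 0.211
grip_force: 39.3
t: 36.6
eef_pos: [554.1, -113.1, 246.9]
ee_rot: [3.141, -0.001, 1.733]
wrist_force: [0.1, -0.8, -0.6]
gripper_width: 0.212
grip_force: 39.3
t: 37.1
eef_pos: [554.7, 36.5, 247.0]
ee_rot: [3.14, -0.001, 1.733]
wrist_force: [0.2, -0.2, -0.1]
gripper_width: 0.212
grip_force: 39.3
t: 37.6
eef_pos: [563.3, 186.5, 247.1]
ee_rot: [3.139, -0.001, 1.733]
wrist_force: [1.0, -0.1, -0.1]
gripper_width: 0.214
grip_force: 39.3
t: 38.1
eef_pos: [574.2, 313.6, 246.5]
ee_rot: [3.141, 0.0, 1.733]
wrist_force: [0.5, -0.9, 0.4]
gripper_width: 0.214
grip_force: 39.4
```

```bash
python3 -m creep '0.01 0 -0.15 0 0 0 0.9;0.01 0 -0.28 0 0 0 0.9;0.01 0 -0.28 0 0 0 0.9;0.01 0 -0.28 0 0 0 0.55;0.01 0 -0.28 0 0 0 0.55'
python3 -m creep '0 0 0 0 0 0 0.55;0 0 0 0 0 0 0.55;0 0 0.3 0 0 0 0.55;0 0 0.5 0 0 0 0.55;0 0 0.5 0 0 0 0.5'
python3 -m creep '-0.2 -0.2 0 0 0 -0.1 1;-0.4 -0.4 0 0 0 -0.2 1;-0.6 -0.6 0 0 0 -0.3 1;-0.8 -0.6 0 0 0 -0.4 1;-1 -0.6 0 0 0 -0.5 1'
python3 -m creep '0 -0.2 0 0 0 -0.1 1;0 -0.5 0 0 0 -0.2 1;0 -0.5 0 0 0 -0.3 1;0 -0.5 0 0 0 -0.4 1;0 -0.5 0 0 0 -0.5 1'
python3 - <<'E'
from h import *
cv2.imwrite("pics/t8.png",np.hstack([cv2.resize(viewer.capture("side")[60:230,300:480],(400,500)),cv2.resize(scene()[110:270,30:185],(400,500))]))
E
```

```text
t: 38.6
eef_pos: [576.0, 312.4, 205.9]
ee_rot: [3.14, -0.0, 1.731]
wrist_force: [0.0, -0.3, 0.6]
gripper_width: 0.448
grip_force: 0.0
t: 39.1
eef_pos: [577.1, 314.2, 285.1]
ee_rot: [3.134, -0.003, 1.732]
wrist_force: [0.6, -0.1, 0.6]
gripper_width: 0.496
grip_force: 0.0
t: 39.6
eef_pos: [423.8, 222.1, 279.4]
ee_rot: [3.142, 0.0, 0.974]
wrist_force: [-0.3, 1.0, 0.7]
gripper_width: -0.001
grip_force: 0.0
t: 40.1
eef_pos: [425.0, 147.6, 279.6]
ee_rot: [-3.142, -0.0, 0.225]
wrist_force: [0.7, 0.5, -0.4]
gripper_width: -0.001
grip_force: 0.0
nut    [110.8 206.4] z46 [587.6 323.7] z41 [588.2 325.3] size 35 50
nut    [302.1 183.9] z46 [ 638.1 -156.4] z41 [ 638.9 -156.7] size 25 25
nut    [261.  184.6] z46 [637.7 -52.7] z41 [638.5 -52.6] size 26 24
nut    [220.4 184. ] z46 [640.7  49.8] z41 [641.5  50.3] size 25 25
nut    [343.2 183.3] z46 [ 638.1 -260.2] z41 [ 639.  -260.9] size 26 25
```

View pics/t8.png

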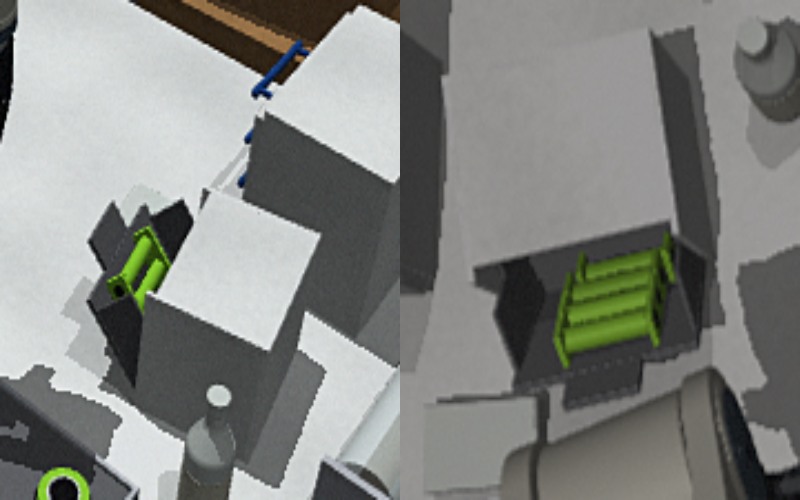

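All four sleeves are in the bin, stacked against the front panel. I move to a stand-off in front of the tab and tilt the tool about 1 rad forward.

```bash
python3 -m creep '-0.07 0.25 0 0 0 -0.043 1;-0.15 0.5 -0.1 0 0 -0.043 1;-0.2 0.8 -0.25 0 0 -0.043 1;-0.2 0.91 -0.5 0 0 -0.043 1;-0.2 0.91 -0.53 0 0 -0.043 1'
python3 -m creep '0 0 0 0.015 -0.09 0 1;0 0 0 0.03 -0.18 0 1;0 0 0 0.045 -0.27 0 1;0 0 0 0.06 -0.36 0 1;0 0 0 0.074 -0.46 0 1'
python3 -m creep '0 0 0 0.016 -0.1 0 1;0 0 0 0.032 -0.197 0 1;0 0 0 0.032 -0.197 0 1;0 0 0 0.032 -0.197 0 1'
python3 -c "
from h import *
from scipy.spatial.transform import Rotation as R
o=readout.get_obs();z=R.from_euler('xyz',o['ee_rot']).as_matrix()[:,2];print(o['eef_pos'],z,o['joint_positions'].round(2));d=622.7-o['eef_pos'][0],320.5-o['eef_pos'][1]
print('f',d[0]*.987+d[1]*.159,'lat',-d[0]*-.159-d[1]*.987)"
```

```text
t: 40.7
eef_pos: [393.2, 285.6, 196.7]
ee_rot: [3.14, 0.004, 0.175]
wrist_force: [0.0, -1.2, 0.2]
gripper_width: 0.003
grip_force: 0.0
t: 41.2
eef_pos: [402.4, 279.1, 213.9]
ee_rot: [3.123, -0.549, 0.179]
wrist_force: [1.3, -0.2, 0.0]
gripper_width: -0.002
grip_force: 0.0
t: 41.6
eef_pos: [457.7, 181.2, 295.2]
ee_rot: [3.104, -0.792, 0.264]
wrist_force: [0.1, -0.4, 0.5]
gripper_width: 0.004
grip_force: 0.0
[457.7335374  181.17528428 295.17732233] [ 0.69671095  0.14941052 -0.70161981] [ 0.48 -0.04  2.35 -1.3   0.2   3.01]
f 184.97452838945597 lat -111.28382686355602
```

The wrist ran into its range, so I first return to tool-down and will then tilt in the arm's own radial plane with a smaller angle.

```bash
cat > rel.py <<'E'
import sys
from h import *
from scipy.spatial.transform import Rotation as R
def target(yaw,a): # tool down at yaw, tilted a forward within its own plane
    return R.from_rotvec(np.array([np.sin(yaw),-np.cos(yaw),0])*a)*R.from_euler('xyz',[np.pi,0,yaw])
x,y,z,yaw,a=map(float,sys.argv[1:6]);o=readout.get_obs()
print("shift",((np.array([x,y,z])-o['eef_pos'])/150).round(3),"turn",((target(yaw,a)*R.from_euler('xyz',o['ee_rot']).inv()).as_rotvec()/1.5).round(3),"q",o['joint_positions'].round(2))
E
python3 rel.py 420 230 290 0.16 0
```

```text
shift [-0.252  0.325 -0.035] turn [-0.088  0.522 -0.056] q [ 0.48 -0.04  2.35 -1.3   0.2   3.01]
```

```bash
python3 -m creep '0 0 0.1 -0.017 0.1 -0.01 1;-0.05 0.1 0.1 -0.034 0.2 -0.02 1;-0.1 0.15 0.1 -0.05 0.3 -0.03 1;-0.2 0.25 0.1 -0.07 0.4 -0.04 1;-0.25 0.325 0 -0.088 0.52 -0.056 1'
python3 rel.py 420 230 290 0.5 0
```

```text
t: 42.1
eef_pos: [418.3, 233.5, 295.7]
ee_rot: [3.122, -0.359, 0.193]
wrist_force: [0.6, -0.8, -0.7]
gripper_width: -0.001
grip_force: 0.0
shift [ 0.011 -0.023 -0.038] turn [-0.069  0.231  0.205] q [ 0.59  0.01  2.12 -0.24  0.7   2.14]
```

```bash
python3 -m creep '0 0 0 -0.03 0.09 0.03 1;0 0 0 -0.05 0.18 0.08 1;0 0 0 -0.069 0.231 0.14 1;0 0 0 -0.069 0.231 0.205 1;0 0 0 -0.069 0.231 0.205 1'
python3 -m creep '0 0 0 0 0 0 1;0 0 0 0 0 0 1'
python3 rel.py 415 265 160 0.56 0.6
```

```text
t: 42.6
eef_pos: [420.1, 231.3, 293.4]
ee_rot: [3.138, -0.002, 0.499]
wrist_force: [0.5, -0.3, -0.4]
gripper_width: 0.004
grip_force: 0.0
t: 42.8
eef_pos: [419.3, 231.8, 293.3]
ee_rot: [3.138, -0.002, 0.495]
wrist_force: [0.4, -0.1, 0.0]
gripper_width: -0.003
grip_force: 0.0
shift [-0.029  0.221 -0.888] turn [ 0.203 -0.343  0.043] q [ 0.5   0.14  1.95 -0.    1.06  1.58]
```

```bash
python3 rel.py 411 280 220 0.56 0.4
```

```text
shift [-0.055  0.321 -0.488] turn [ 0.136 -0.228  0.043] q [ 0.5   0.14  1.95 -0.    1.06  1.58]
```

```bash
python3 -m creep '-0.055 0.16 -0.1 0.04 -0.07 0.02 1;-0.055 0.321 -0.25 0.08 -0.14 0.03 1;-0.055 0.321 -0.4 0.12 -0.2 0.04 1;-0.055 0.321 -0.488 0.136 -0.228 0.043 1;-0.055 0.321 -0.488 0.136 -0.228 0.043 1'
python3 rel.py 411 280 147 0.56 0.4
```

```text
t: 43.3
eef_pos: [408.9, 279.1, 217.7]
ee_rot: [-3.141, -0.396, 0.561]
wrist_force: [0.4, -0.1, -0.1]
gripper_width: 0.002
grip_force: 0.0
shift [ 0.014  0.006 -0.472] turn [ 0.001 -0.002 -0.001] q [ 0.6   0.14  2.21 -0.04  0.39  1.65]
```

```bash
python3 -m creep '0.05 0.01 -0.2 0 0 0 1;0.1 0.02 -0.4 0 0 0 1;0.15 0.03 -0.47 0 0 0 1;0.25 0.045 -0.47 0 0 0 1;0.32 0.055 -0.47 0 0 0 1'
python3 rel.py 458 288 147 0.56 0.4
python3 - <<'E'
from h import *
cv2.imwrite("pics/s9.png",cv2.resize(viewer.capture("side")[60:230,300:480],None,fx=4,fy=3.5))
E
```

```text
t: 43.8
eef_pos: [460.9, 289.3, 149.9]
ee_rot: [-3.141, -0.4, 0.56]
wrist_force: [0.4, 0.5, 0.5]
gripper_width: -0.003
grip_force: 0.0
shift [-0.019 -0.009 -0.019] turn [-0. -0. -0.] q [0.56 0.34 2.16 0.01 0.24 1.56]
```

View pics/s9.png

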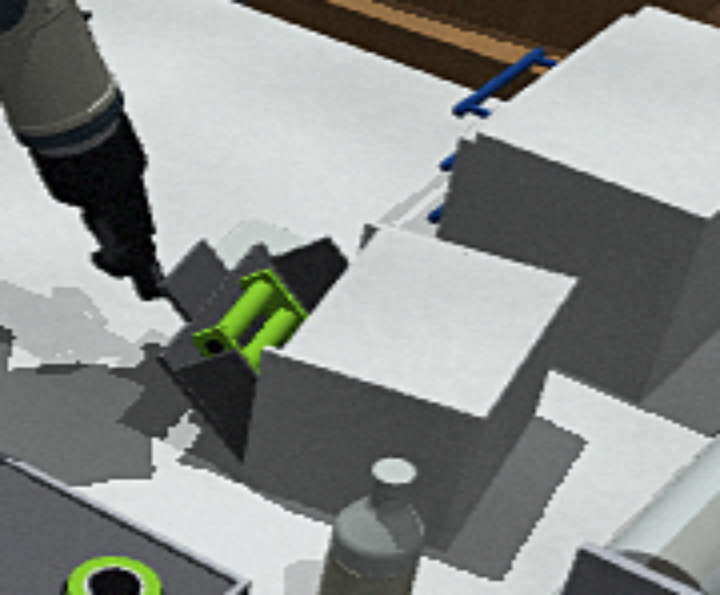

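The finger stands under and in front of the tipped tab (crop about 170,300). I push along the arc slowly.

```bash
python3 -m creep '0.097 0.016 0.033 0 0 0 1;0.135 0.022 0.073 0 0 0 1;0.174 0.028 0.11 0 0 0 1;0.215 0.035 0.147 0 0 0 1;0.257 0.041 0.18 0 0 0 1'
python3 -m creep '0 0 0 0 0 0 1'
python3 - <<'E'
from h import *
a=cv2.resize(viewer.capture("side")[60:230,300:480],(400,500));cv2.imwrite("pics/s10.png",np.hstack([a,cv2.resize(viewer.capture("top")[110:270,30:185],(400,500))]))
E
```

```text
t: 44.35
eef_pos: [498.1, 294.9, 177.1]
ee_rot: [-3.141, -0.4, 0.561]
wrist_force: [-0.9, 0.1, -0.3]
gripper_width: 0.0
grip_force: 0.3
t: 44.45
eef_pos: [499.1, 295.2, 177.5]
ee_rot: [-3.141, -0.403, 0.56]
wrist_force: [-0.5, 0.4, -0.5]
gripper_width: -0.001
grip_force: 0.0
```

View pics/s10.png

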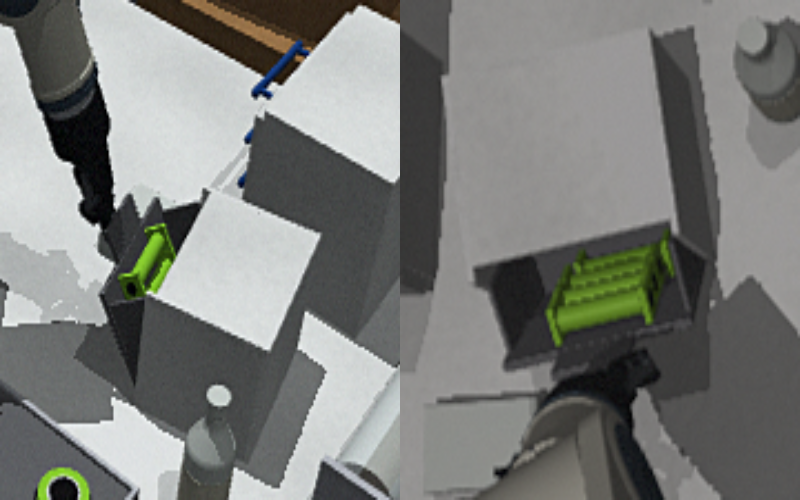

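```bash
python3 -m creep '0.044 0.007 0.032 0 0 0 1;0.09 0.015 0.061 0 0 0 1;0.138 0.022 0.089 0 0 0 1;0.186 0.03 0.113 0 0 0 1;0.235 0.038 0.135 0 0 0 1'
python3 -m creep '0 0 0 0 0 0 1'
python3 - <<'E'
from h import *
a=cv2.resize(viewer.capture("side")[60:230,300:480],(400,500));cv2.imwrite("pics/s11.png",np.hstack([a,cv2.resize(viewer.capture("top")[110:270,30:185],(400,500))]))
E
```

```text
t: 45.05
eef_pos: [534.0, 300.6, 197.0]
ee_rot: [-3.141, -0.401, 0.561]
wrist_force: [-0.0, 1.0, 1.1]
gripper_width: 0.0
grip_force: 0.1
t: 45.15
eef_pos: [534.7, 300.8, 197.3]
ee_rot: [-3.141, -0.402, 0.56]
wrist_force: [0.5, 0.0, 0.3]
gripper_width: -0.001
grip_force: 0.0
```

View pics/s11.png

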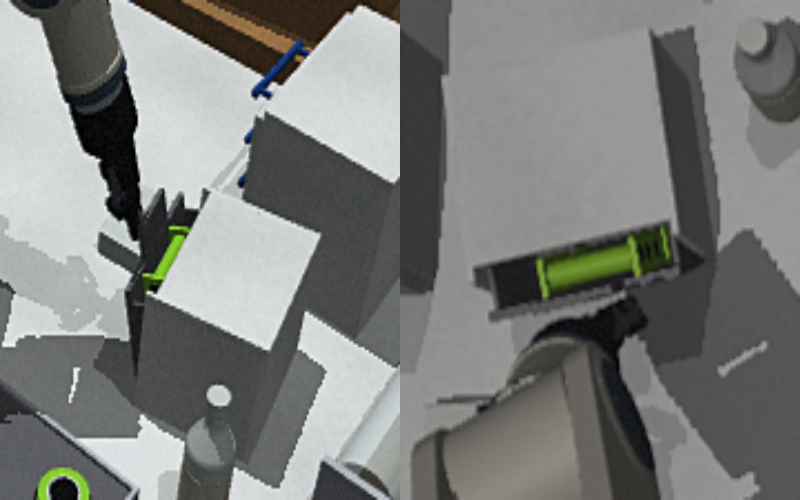

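That makes 16 pictures viewed, two over the limit of 14. I will view no more and check by numbers only. I finish the arc in small steps while watching the force.

```bash
python3 -m creep '0.025 0.004 0.01 0 0 0 1;0.051 0.008 0.019 0 0 0 1;0.077 0.012 0.03 0 0 0 1;0.102 0.016 0.037 0 0 0 1'
python3 -m creep '0.02 0.003 0.006 0 0 0 1;0.04 0.006 0.01 0 0 0 1;0.052 0.008 0.014 0 0 0 1;0.052 0.008 0.014 0 0 0 1'
python3 - <<'E'
from h import *
im=viewer.capture("top")
print("green in mouth",[(cen(c).round(1).tolist(),cv2.contourArea(c)) for c in greens(im,10)[0] if cen(c)[0]<180])
s=viewer.capture("side")
print([(cen(c).round(1).tolist(),cv2.contourArea(c)) for c in greens(s,10)[0] if cen(c)[0]>330])
# tab location: difference against the first pictures (bin closed)
for n,i,b in(("top",im,(60,110,165,200)),("side",s,(365,110,450,190))):
    d=cv2.absdiff(cv2.cvtColor(i,6),cv2.cvtColor(cv2.imread(f"pics/{n}0.png"),6))[b[1]:b[3],b[0]:b[2]];print(n,(d>40).sum())
E
```

```text
t: 45.65
eef_pos: [548.9, 303.0, 202.3]
ee_rot: [-3.141, -0.4, 0.561]
wrist_force: [-0.7, -0.3, -0.1]
gripper_width: 0.002
grip_force: 0.0
t: 46.05
eef_pos: [556.5, 304.1, 204.2]
ee_rot: [-3.141, -0.4, 0.56]
wrist_force: [0.4, 0.0, -0.7]
gripper_width: 0.002
grip_force: 0.0
green in mouth []
[]
top 392
side 183
```

```bash
python3 -m creep '0.03 0.005 0 0 0 0 1;0.06 0.01 0 0 0 0 1;0.06 0.01 0 0 0 0 1'
python3 -m creep '0.02 0.003 0 0 0 0 1;0.04 0.006 0 0 0 0 1;0.04 0.006 0 0 0 0 1'
```

```text
t: 46.45
eef_pos: [566.0, 305.7, 204.3]
ee_rot: [-3.141, -0.401, 0.56]
wrist_force: [-0.8, -0.3, 0.4]
gripper_width: -0.001
grip_force: 0.0
t: 46.75
eef_pos: [571.7, 306.5, 204.2]
ee_rot: [-3.141, -0.4, 0.56]
wrist_force: [0.2, 0.1, 0.0]
gripper_width: 0.004
grip_force: 0.0
```

```bash
python3 -m creep '0.015 0.002 0 0 0 0 1;0.03 0.005 0 0 0 0 1;0.03 0.005 0 0 0 0 1'
```

```text
t: 47.05
eef_pos: [574.1, 306.7, 203.5]
ee_rot: [-3.14, -0.396, 0.561]
wrist_force: [-10.5, -1.7, 5.9]
gripper_width: 0.002
grip_force: 5.6
```

Solid contact at about the closed position. I back off and compare with the starting picture.

```bash
python3 -m creep '-0.1 -0.016 0 0 0 0 1;-0.3 -0.048 0 0 0 0 1;-0.5 -0.1 0.1 0 0 0 1;-0.7 -0.3 0.3 0 0 0 1;-0.8 -0.6 0.4 0 0 0 1'
python3 -m creep '0 -0.25 0 0 0 0 1;0 -0.5 0 0 0 0 1;-0.1 -0.75 0.1 0 0 0 1;-0.1 -1 0.1 0 0 0 1;-0.1 -1 0.1 0 0 0 1'
python3 -m creep '0 -0.25 0 0 0 0 1;0 -0.5 0 0 0 0 1;0 -0.75 0 0 0 0 1;0 -1 0 0 0 0 1;0 -1 0 0 0 0 1'
python3 - <<'E'
from h import *
im=scene();s=viewer.capture("side")
print([(cen(c).round(1).tolist(),cv2.contourArea(c)) for c in greens(s,10)[0]])
for n,i,b in(("top",im,(55,110,165,215)),("side",s,(365,110,450,195))):
    j=cv2.imread(f"pics/{n}0.png");g=[cv2.cvtColor(k,6)[b[1]:b[3],b[0]:b[2]] for k in(i,j)]
    d=cv2.absdiff(*g)>35;ys,xs=np.nonzero(d);print(n,d.sum(),(xs.min()+b[0],xs.max()+b[0],ys.min()+b[1],ys.max()+b[1]) if d.any() else "")
# same tab shift by template matching; bystanders likewise
def shift(n,i,b):
    j=cv2.imread(f"pics/{n}0.png");t=j[b[1]:b[3],b[0]:b[2]];w=i[b[1]-8:b[3]+8,b[0]-8:b[2]+8]
    _,v,_,l=cv2.minMaxLoc(cv2.matchTemplate(w,t,cv2.TM_CCOEFF_NORMED));return l[0]-8,l[1]-8,round(v,3)
print("tab top",shift("top",im,(74,182,118,196)),"tab side",shift("side",s,(372,122,394,152)))
print("bottle",shift("top",im,(158,112,192,150)),"cup",shift("side",s,(158,338,198,386)),"brush",shift("side",s,(150,205,192,270)),"cup top",shift("top",im,(412,158,452,194)))
E
```

```text
t: 47.55
eef_pos: [454.9, 219.2, 265.0]
ee_rot: [-3.141, -0.401, 0.564]
wrist_force: [0.1, -0.5, 0.9]
gripper_width: 0.001
grip_force: 0.0
t: 48.05
eef_pos: [441.4, 65.1, 279.4]
ee_rot: [3.14, -0.402, 0.557]
wrist_force: [-0.3, 0.9, -0.4]
gripper_width: 0.0
grip_force: 0.0
t: 48.55
eef_pos: [442.1, -84.8, 279.0]
ee_rot: [3.14, -0.4, 0.557]
wrist_force: [0.2, 0.6, -0.1]
gripper_width: -0.0
grip_force: 0.0
nut    [302.1 183.9] z46 [ 638.1 -156.4] z41 [ 638.9 -156.7] size 25 25
nut    [261.  184.6] z46 [637.7 -52.7] z41 [638.5 -52.6] size 26 24
nut    [220.3 184. ] z46 [640.7  49.9] z41 [641.5  50.4] size 25 25
nut    [343.1 183.3] z46 [ 638.1 -260. ] z41 [ 639.  -260.8] size 26 25
[([248.5, 302.2], 537.5), ([276.8, 275.8], 489.0), ([303.0, 251.3], 442.0), ([327.9, 229.6], 407.5)]
top 0 
side 0 
tab top (0, 0, 0.999) tab side (0, 0, 0.999)
bottle (0, 0, 0.999) cup (0, 0, 0.931) brush (0, 0, 0.6) cup top (0, 0, 0.999)
```

```bash
python3 -c "
from h import *
print([tri(a,b)[0].round(1).tolist() for a,b in (((343.2,183.1),(248.5,299.6)),((302.1,183.6),(276.9,273.1)),((261,184.3),(303.1,248.7)))])
print(order.finish_job())"
```

```text
[[639.5, -262.5, 36.8], [639.5, -157.7, 37.4], [639.2, -53.2, 37.4]]
the job is handed in; nothing more can be done
None
```

I handed in the job at about 49 s of robot time: three loose nuts slid flat into pockets 0–2, the nut in pocket 3 untouched, all four sleeves in the bin and the bin home, bottle and cup unmoved, brush not touched but only weakly confirmed (poor image match under changed shadows); I viewed 16 pictures against the limit of 14.

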